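Lay out an anchor kit around its base plate

ROBOT

A 6-joint arm with a two-finger parallel gripper is mounted at the origin on the work surface. World frame = base frame: x ahead of the robot, y to its left, z up, the work surface at z = 0. Lengths are in m, angles in rad, forces in N, time in s.
With the tool pointing down it reaches from about 0.35 to 0.775 m from the base axis. Payload 5.5 kg.
Tool frame: the origin (TCP) lies at the very end of the fingers, on their centre line; the grasp point (between the pads) lies 19 mm behind it; x points along the fingers, y is the direction in which the jaws open and shut, and the axes are right-handed (so a half turn about x gives the same grasp; the last joint's range is limited). The gripper opens to 85 mm and grips with 20 to 120 N. Pads are 22 mm wide; open, the fingers measure 114 mm over their backs; the gripper's body (76 mm by 85 mm) begins 54 mm behind the grasp point. The pads swing forward as they close: fully open they stand 13 mm farther back than shut.
Start: joints at [-1.425, 0.313, 0.046, 1.304, 0, 1.431], TCP at [0.162, -0.552, 0.231] pointing down, gripper open.
Joint ranges: [-2.76, 2.76], [-0.86, 1.69], [-1.03, 1.26], [-2.2, 2.34], [-1.47, 1.5], [-3.14, 3.14]. Speed limits (rad/s): [2.57, 2.57, 3.14, 3.14, 3.14, 3.14].

INTERFACE

Orientations are given as a unit quaternion [w, x, y, z].
In Python, from workcell import env gives the robot as it stands.
- The arm moves only by the tool servo_tool, never from a script. Its argument "increments" is a list of rows, each an object with "offset": the shift along the tool's x, y, z in cm, a list of three; "yaw": the turn about the tool's x in degrees. In form: [{"offset": [x, y, z], "yaw": yaw}, ...]. A call has exactly 8 rows; each row is the pose to reach, as a shift and turn from the pose commanded when the call began, along the tool's axes at that moment; what a row does not reach only later rows make up. A row lasts 1/10 s, in which the tool goes at most 50 mm and 8.59 degrees, less where a joint would pass 70% of its speed; a pose out of reach is approached as far as the arm can. A call with a gripper value outside its range is refused whole. "claw" is the opening, from 0 (shut) to 1 (fully open), set as the call begins (left out, the last holds). The fingers move at their own pace and stop on an object; "force" is the grip in N (left out, the last holds). Time passes only in rows, so rows that repeat a pose let the fingers close, or fill a call up. It gives the time, the measured TCP pose, the force and the opening at its end, in the units of the state.
- env.get_state(): the state, without advancing time (a new reading comes with each control period).
- env.read_camera(name): name is "scene" or "side" or "wrist"; returns (picture, depth): 384x512x3 uint8, red, green, blue; 384x512 float32, m along the optical axis (not along the pixel's ray), 0 where there is no reading.
- env.camera_model(name): a dict with "vertical_fov" (degrees; the focal length in pixels is half the picture's height over the tangent of half this angle, whatever the lens; pixels are square), "cx", "cy" (the principal point, pixels), "world_from_camera" (4x4, takes a point from camera to world coordinates). Camera axes: x right, y up, looking along -z (the intrinsics and any distortion apply to the point x, -y, -z); pixel columns grow to the right and rows downward; lengths in m; the calibration is good to about 2 mm. A picture is of the moment at which its call begins: read the wrist's pose just before it. camera_model takes no time and is no camera call; for the wrist camera it gives the pose at the moment of the call.
- env.hand_in(): hands the job in, once; it reports no verdict.
The state is a dict: "clock": time; "joint_pos": joint angles; "qvel": joint speeds; "tau": joint torques, N m; "tcp_pos": TCP position; "orientation": TCP orientation; "wrist_force": force on the tool from outside, world axes, zero at the start; "ft_torque": the same for the moment, N m; "finger_gap": finger opening in m.
Only numpy, scipy, OpenCV 4.12 (cv2) and the standard library are available. Lean on these libraries where they do the work, as an engineer would, in place of code of your own. Each camera call takes 0.05 s, during which the arm holds its last target.

TASK

Set out the anchor kit for checking: press the folded hinge fully home into its cutout in the black case insert, lay the big washer on the middle of the square base plate and the large low nut centred on top of the washer, and stand the long coupling nut upright on the bench to the left of the base plate (seen from the robot), opposite the middle of that edge with a gap of about 30 mm. Leave the bolt, brass collar, tape roll and jar where they are, and let go of everything.

Things in the scene. Friction and masses are not known exactly. Their poses are not given: they have to be found in the camera images.
- hinge: Folded steel butt hinge lying flat, 14 mm thick, 0.22 kg: two closed leaves 76 mm long (its y), round knuckle of 14 mm along the +x side, 44 mm wide in all (x -22 to 22): grip across this. Pin ends (10 mm thick, on x = 15) stick out 7 mm at both ends, 90 mm over all. Origin: middle of width and length, underside; z up. Pressing it home takes 4 to 7 N, 8 to 4 mm above the floor.
- washer: Thick flat steel washer lying flat, 56 mm outside, 31 mm hole, 8 mm thick. Origin: centre of the underside, z up. 0.1 kg.
- nut: Large low steel hexagon nut lying flat, 46 mm across flats, 24 mm high, open hole about 30 mm. Origin: centre of the underside, z up; flats face its own x axis and every 60 degrees from it. 0.2 kg.
- coupler: Long steel hexagon coupling nut standing upright, 36 mm across flats, 60 mm high, hole about 20 mm. Origin: centre of the underside, z up; flats face its own x axis and every 60 degrees from it. 0.3 kg.
- plate: Square dark steel base plate fixed flat to the bench, 100 x 100 x 10 mm, with a dark hole in its middle and one at each corner. Origin: centre of the underside, z up (top face at z = 10 mm); +y points to its left edge as seen from the robot (robot's left = world +y), turned at most 0.2 rad.
- insert: Case insert (black, grey floor) fixed to the bench, 22 mm high, x -50 to 50, y -58 to 105, round gauge at y 76. Origin: underside, below the hinge cutout's centre; z up. Cutout 80 (y) x 48 (x), 10 deep (floor z 12), slots at x 15 for the pin ends: knuckle to +x, axes as the insert's, 2 mm play. Sprung balls in its -x wall. Finger notches 36 long, same depth, from both long sides to the edge.
- bolt: Bystander: dark hexagon bolt standing on its head, 26 mm across flats, 45 mm high. Origin: centre of the underside.
- collar: Bystander: small brass collar, 28 mm outside, 14 mm high. Origin: centre of the underside.
- tape: Bystander: black roll of tape lying flat, 104 mm outside, 48 mm high. Origin: centre of the underside.
- jar: Bystander: white plastic jar with a lid, 56 mm in diameter, 55 mm high. Origin: centre of the underside.
There are look-alikes about, which are no part of the job. Leave any purple look-alike of the washer alone.

How it is judged:
By the outcome, as a careful person would: the job done as asked, in the order asked, and still so for the second after the job is handed in, with the robot touching nothing.
It also fails if it takes over 106 s, if anything falls off the work surface, if the arm or the gripper's body presses on something with over 40 N, if the wrist force passes 120 N, or if a joint passes its speed limit or range.

## Working session

There is one attempt and no reset: what is moved stays moved. The work goes in short steps, Python scripts to look and compute and a tool call to move; the robot and the scene stay as the last step left them, time stands still between calls to the robot, and variables do not carry over. Pictures are saved under pics/ and viewed, and the job is handed in when it is done.

Besides the shell and the picture viewer there is one more tool, called by a JSON object that holds its "op" and its "data", one argument or row to a line. servo_tool: Moves the arm, as the interface text tells. Its arguments: {"type":"object","properties":{"increments":{"type":"array","items":{"type":"object","properties":{"offset":{"type":"array","items":{"type":"number"}},"yaw":{"type":"number"}}}},"claw":{"type":"number"},"force":{"type":"number"}},"required":["increments"]}

```bash
ls; mkdir -p pics; cat > h.py <<'E'
import numpy as np,cv2
from workcell import env
def cap(n):
    m=env.camera_model(n); p,d=env.read_camera(n); return p,d,m
def pts(d,m):
    h,w=d.shape; f=h/2/np.tan(np.radians(m['vertical_fov'])/2)
    u,v=np.meshgrid(np.arange(w),np.arange(h))
    if m.get('dist') is not None: pass
    P=np.stack([(u-m['cx'])/f*d,-(v-m['cy'])/f*d,-d,np.ones_like(d)],-1)
    T=np.array(m['world_from_camera']); return (P@T.T)[...,:3]
def save(n,p,s=1):
    cv2.imwrite('pics/'+n,cv2.resize(p[...,::-1],None,fx=s,fy=s,interpolation=cv2.INTER_CUBIC))
E
python3 - <<'E'
from h import *
print(env.get_state())
for n in ['scene','side','wrist']:
    p,d,m=cap(n); print(n,m); save(n+'0.png',p,1.5); np.savez(n+'0.npz',p=p,d=d,T=m['world_from_camera'])
E
```

```text
pics
{'clock': 0.0, 'joint_pos': array([-1.42462014e+00,  3.13983172e-01,  4.49870413e-02,  1.30356943e+00,
       -1.11668777e-05,  1.43120387e+00]), 'qvel': array([-0.00078331, -0.00011217,  0.00056126, -0.00222508, -0.00019624,
       -0.00166719]), 'tau': array([-2.11498759e-04, -4.80632758e+01,  2.98529667e+01,  1.95452344e-02,
       -2.43329541e-04,  2.98051823e-06]), 'tcp_pos': array([ 0.16200862, -0.55118978,  0.23042195]), 'orientation': array([-0.1000655 , -0.69989465, -0.10131651,  0.69990666]), 'wrist_force': array([-0.10703296,  0.03132074,  0.25406753]), 'ft_torque': array([-0.01419033, -0.00386252, -0.0075837 ]), 'finger_gap': 0.08537090016215639}
scene {'vertical_fov': 48.2823383278424, 'cx': 254.00235741662686, 'cy': 192.804508133558, 'world_from_camera': array([[ 0.37400783, -0.52413441,  0.76511519,  1.31638607],
       [ 0.92737809,  0.20301428, -0.3142532 , -0.34609573],
       [ 0.00938161,  0.82708423,  0.5619997 ,  0.63007954],
       [ 0.        ,  0.        ,  0.        ,  1.        ]])}
side {'vertical_fov': 48.789428589927695, 'cx': 254.4020723038682, 'cy': 188.21244678943745, 'world_from_camera': array([[ 0.99992342,  0.00217704, -0.01218292,  0.48290775],
       [-0.00977899,  0.74232529, -0.66996831, -0.7657088 ],
       [ 0.00758514,  0.67003613,  0.74228973,  0.89748461],
       [ 0.        ,  0.        ,  0.        ,  1.        ]])}
wrist {'vertical_fov': 64.89865398055719, 'cx': 257.4546145171602, 'cy': 191.92014336083528, 'world_from_camera': array([[ 0.28129947,  0.91624867,  0.28523498,  0.235553  ],
       [-0.95961785,  0.2692198 ,  0.08157381, -0.52999107],
       [-0.00204901, -0.29666324,  0.95497996,  0.37169142],
       [ 0.        ,  0.        ,  0.        ,  1.        ]])}
```

View pics/scene0.png

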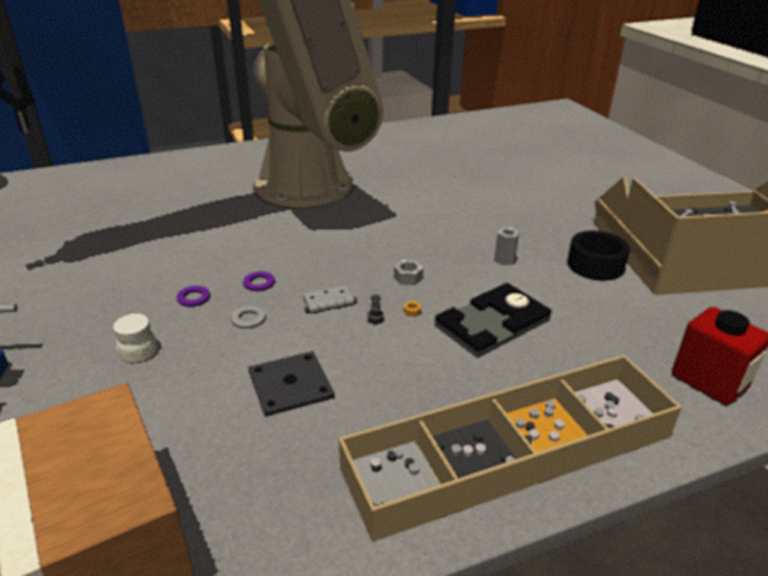

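View pics/side0.png

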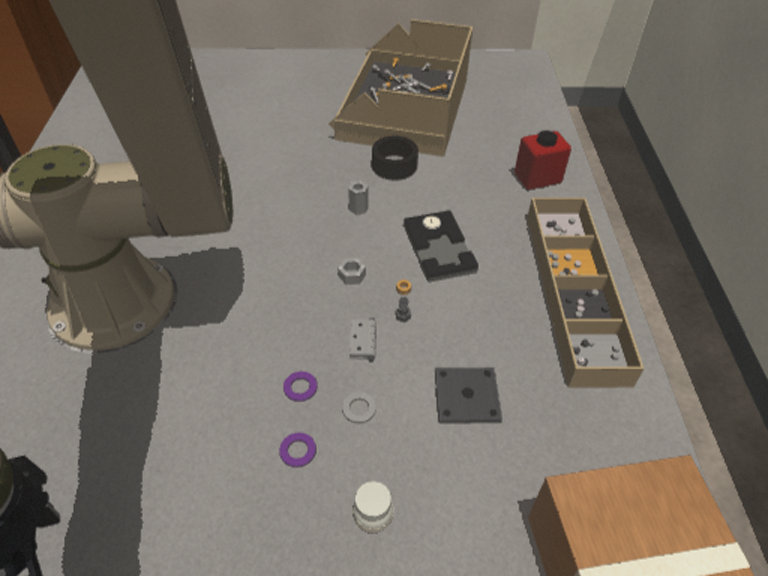

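View pics/wrist0.png

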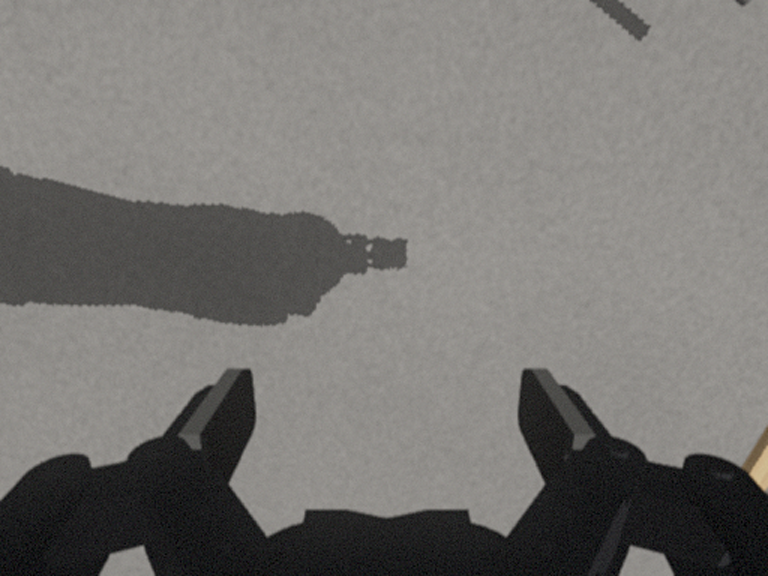

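The side view (768x576 pixels) shows these candidates:
- **Washer:** grey ring at (359,407). The purple rings at (300,386) and (298,449) are look-alikes to leave alone.
- **Nut:** low hexagon at (351,270). The brass collar at (404,287) and the bolt at (402,309) could be mistaken for it.
- **Coupler:** tall hexagon at (358,197). The jar at (373,505) and the tape at (395,157) are the other round things standing near.
- **Hinge:** (362,338), the only one.
- **Plate and insert:** plate at (468,394), insert at (440,245).

Next I check these in a close crop and measure them.

```bash
cat > m0.py <<'E'
from h import *
out={}
for n in ['side','scene']:
    z=np.load(n+'0.npz'); m=env.camera_model(n); P=pts(z['d'],m)
    ok=z['d']>0
    t=ok&(P[...,0]>.25)&(P[...,0]<.8)&(abs(P[...,1])<.45)
    fl=t&(abs(P[...,2])<.012)
    A=np.c_[P[fl][:,:2],np.ones(fl.sum())]; c=np.linalg.lstsq(A,P[fl][:,2],rcond=None)[0]; print(n,'plane',c, np.std(P[fl][:,2]-A@c))
    hgt=P[...,2]-(P[...,:2]@c[:2]+c[2])
    mk=(t&(hgt>.005)).astype(np.uint8)
    k,l,s,ce=cv2.connectedComponentsWithStats(mk)
    for i in range(1,k):
        if s[i,4]<40: continue
        q=P[l==i]; h=hgt[l==i]; top=q[h>np.percentile(h,90)-.004]
        r=cv2.minAreaRect((top[:,:2]*1000).astype(np.float32))
        print(ce[i].round(),s[i,4],'top z',np.percentile(h,95).round(4),'rect',np.round(r[0],1),np.round(r[1],1),round(r[2],1), z['p'][l==i].mean(0).round())
E
python3 m0.py
python3 - <<'E'
import cv2
a=cv2.imread('pics/side0.png'); 
E
python3 - <<'E'
import numpy as np,cv2
p=np.load('side0.npz')['p'][110:360,180:345,::-1]
cv2.imwrite('pics/crop0.png',cv2.resize(p,None,fx=2.4,fy=2.4,interpolation=cv2.INTER_CUBIC))
E
```

```text
side plane [ 0.00028164 -0.00081498 -0.0005587 ] 0.0028292938189867518
[122.  57.] 2666 top z 0.6109 rect [ 264.6 -128. ] [58.5 17.5] 74.3 [69. 64. 55.]
[291.  83.] 501 top z 0.1466 rect [620.3 442.9] [13.3 55. ] 88.5 [103.  92.  73.]
[263. 105.] 708 top z 0.0493 rect [529.6 400. ] [ 99.8 100.6] 89.6 [48. 46. 43.]
[239. 131.] 244 top z 0.0609 rect [450.2 255. ] [32.2 35.6] 74.1 [102. 100.  96.]
[293. 163.] 1477 top z 0.0243 rect [612.9 134.7] [102.1 166.5] 14.3 [76. 75. 71.]
[234. 180.] 225 top z 0.0259 rect [439.3  61.5] [49.6 47.5] 16.2 [119. 116. 112.]
[269. 191.] 62 top z 0.0155 rect [538.3  25. ] [24.1 22.5] 88.2 [151. 116.  70.]
[268. 206.] 110 top z 0.0445 rect [534.  -36.5] [15.6 13.3] 88.3 [79. 77. 75.]
[242. 225.] 437 top z 0.0161 rect [461.3 -98.2] [85.2 41.5] 89.9 [140. 137. 132.]
[311. 263.] 1460 top z 0.0119 rect [ 634.5 -207.7] [100.1 101.8] 0.4 [79. 77. 76.]
[200. 257.] 213 top z 0.0102 rect [ 359.8 -190.1] [52.  52.9] 3.9 [111.  69. 127.]
[239. 271.] 247 top z 0.01 rect [ 457.8 -229.5] [54.7 53.7] 38.1 [147. 144. 139.]
[198. 299.] 287 top z 0.0098 rect [ 365.3 -303.8
[... 809 characters left out ...]
4.3 138.6] [102.5 166.5] 14.9 [52. 51. 47.]
[129. 196.] 159 top z 0.009 rect [ 367.  -299.1] [54.4 54.1] 46.3 [101.  45. 120.]
[219. 198.] 406 top z 0.0151 rect [464.5 -92.4] [85.3 48. ] 89.1 [138. 134. 126.]
[250. 206.] 143 top z 0.0448 rect [536.1 -34.8] [16.1 13.2] 2.1 [59. 57. 55.]
[275. 205.] 81 top z 0.0147 rect [539.7  29.5] [25.9 28.9] 57.1 [154. 107.  40.]
[166. 210.] 169 top z 0.0091 rect [ 459.4 -227.2] [55.9 52.5] 9.0 [144. 140. 132.]
[ 90. 225.] 717 top z 0.0551 rect [ 483.6 -400. ] [48.4 49.6] 82.1 [151. 147. 130.]
[194. 254.] 1566 top z 0.011 rect [ 636.5 -204.3] [104.4 100.7] 0.7 [58. 57. 56.]
[ 75. 279.] 1393 top z 0.1304 rect [ 752.7 -422.9] [97.2 57.2] 3.4 [176. 119.  66.]
```

View pics/crop0.png

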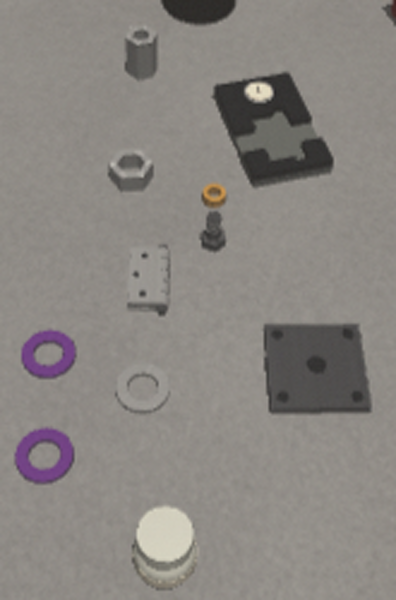

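```bash
cat >> h.py <<'E'
from scipy.spatial.transform import Rotation as R
def st():
    s=env.get_state(); q=s['orientation']; return s,R.from_quat(np.r_[q[1:],q[0]]).as_matrix()
def go(x,y,z,jaw,quiet=False):
    """target TCP mm world, jaw = direction (deg, world) of jaw axis tool y; tool down"""
    s,M=st(); d=np.array([x,y,z])/1000-s['tcp_pos']
    o=M.T@d*100
    cur=np.degrees(np.arctan2(M[1,1],M[0,1]))
    dy=(jaw-cur+90)%180-90     # mod half turn, world yaw
    print('clk %.2f tcp'%s['clock'],(s['tcp_pos']*1000).round(1),'jaw %.2f'%cur,'tilt',M[:,0].round(4),'F',s['wrist_force'].round(1),'gap %.1f'%(s['finger_gap']*1000),'j',s['joint_pos'].round(2))
    print('  offset cm',o.round(2),'|',np.linalg.norm(d).round(3),'m; yaw about tool x',round(-dy,2))
E
python3 -c "
from h import *
s,M=st();print(M.round(3))
go(462,-150,230,0)"
```

```text
[[-0.     0.282 -0.959]
 [ 0.001 -0.959 -0.282]
 [-1.    -0.001 -0.   ]]
clk 0.15 tcp [ 162.  -551.3  230.6] jaw -73.62 tilt [-2.0e-04  1.4e-03 -1.0e+00] F [0.3 0.5 0.4] gap 85.5 j [-1.42  0.31  0.05  1.3  -0.    1.43]
  offset cm [  0.11 -30.04 -40.09] | 0.501 m; yaw about tool x -73.62
```

{"op": "servo_tool", "data": {
  "increments": [
    {"offset": [0, -3.7, -5], "yaw": -8.5},
    {"offset": [0, -7.4, -10], "yaw": -17},
    {"offset": [0, -11.1, -15], "yaw": -25.5},
    {"offset": [0, -15, -20], "yaw": -34},
    {"offset": [0, -18.7, -25], "yaw": -42},
    {"offset": [0, -22.5, -30], "yaw": -51},
    {"offset": [0, -26, -35], "yaw": -59},
    {"offset": [0, -30, -40], "yaw": -67}
  ]
}}

```text
clock: 0.95
tcp_pos: [0.4027, -0.2298, 0.2312]
orientation: [-0.472, -0.527, -0.472, 0.527]
wrist_force: [0.9, -0.7, -0.0]
finger_gap: 0.0856
```

```bash
python3 -c "
from h import *
go(462,-150,230,0)"
```

```text
clk 0.95 tcp [ 402.7 -229.8  231.2] jaw -6.31 tilt [ 2.e-04 -2.e-04 -1.e+00] F [ 0.9 -0.7 -0. ] gap 85.6 j [-0.69  0.1  -0.23  1.25 -0.    0.99]
  offset cm [ 0.12  5.02 -8.58] | 0.099 m; yaw about tool x -6.31
```

{"op": "servo_tool", "data": {
  "increments": [
    {"offset": [0, 2.5, -4], "yaw": -6.3},
    {"offset": [0, 5, -8.6], "yaw": -6.3},
    {"offset": [0, 5.3, -11.5], "yaw": -6.3},
    {"offset": [0, 5.3, -11.5], "yaw": -6.3},
    {"offset": [0, 5.3, -11.5], "yaw": -6.3},
    {"offset": [0, 5.3, -11.5], "yaw": -6.3},
    {"offset": [0, 5.3, -11.5], "yaw": -6.3},
    {"offset": [0, 5.3, -11.5], "yaw": -6.3}
  ]
}}

```text
clock: 1.75
tcp_pos: [0.4676, -0.1245, 0.2313]
orientation: [-0.498, -0.502, -0.498, 0.502]
wrist_force: [-0.9, 0.5, -0.1]
finger_gap: 0.0853
```

```bash
cat > look.py <<'E'
from h import *
import sys
go(462,-100,60,0)
p,d,m=cap('wrist'); n=sys.argv[1]
save(n+'.png',p,1.5); np.savez(n+'.npz',p=p,d=d,T=m['world_from_camera'])
print(m['world_from_camera'].round(4))
E
python3 look.py w1
```

```text
clk 1.75 tcp [ 467.6 -124.5  231.3] jaw -0.44 tilt [ 0.e+00 -2.e-04 -1.e+00] F [-0.9  0.5 -0.1] gap 85.3 j [-0.43  0.14 -0.18  1.25 -0.    1.15]
  offset cm [17.13 -0.57 -2.45] | 0.173 m; yaw about tool x -0.44
[[ 1.000e+00  7.900e-03  2.900e-03  4.689e-01]
 [-8.400e-03  9.550e-01  2.965e-01 -4.870e-02]
 [-4.000e-04 -2.965e-01  9.550e-01  3.724e-01]
 [ 0.000e+00  0.000e+00  0.000e+00  1.000e+00]]
```

View pics/w1.png

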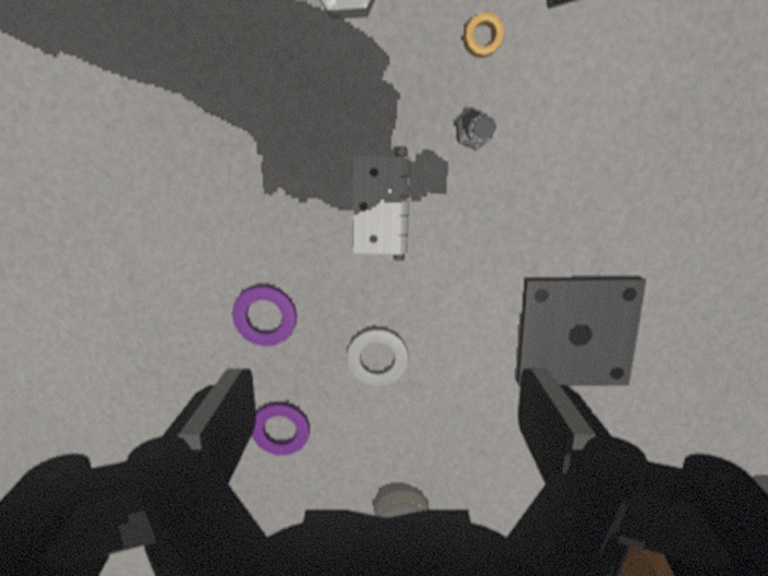

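The wrist view shows the hinge at (380,205) with its knuckle to the right, the grey washer at (377,355), the plate at (581,333), and the bolt at (475,125). I'll measure from this frame.

```bash
cat > meas.py <<'E'
from h import *
import sys
def meas(n,hmin=.005,cam='wrist',box=(.3,.85,-.45,.45)):
    z=np.load(n+'.npz'); m=dict(env.camera_model(cam)); m['world_from_camera']=z['T']; P=pts(z['d'],m)
    t=(z['d']>0.1)&(P[...,0]>box[0])&(P[...,0]<box[1])&(P[...,1]>box[2])&(P[...,1]<box[3])
    fl=t&(abs(P[...,2])<.006)
    A=np.c_[P[fl][:,:2],np.ones(fl.sum())]; c=np.linalg.lstsq(A,P[fl][:,2],rcond=None)[0]; print('plane',c.round(4), np.std(P[fl][:,2]-A@c).round(4))
    H=P[...,2]-(P[...,:2]@c[:2]+c[2]); 
    mk=(t&(H>hmin)&(H<.08)).astype(np.uint8)
    k,l,s,ce=cv2.connectedComponentsWithStats(mk)
    for i in range(1,k):
        if s[i,4]<150: continue
        q=P[l==i]; h=H[l==i]; tp=q[h>np.percentile(h,90)-.004]
        r=cv2.minAreaRect((tp[:,:2]*1000).astype(np.float32))
        print((ce[i]*1.5).round(),s[i,4],'h %.4f'%np.percentile(h,95),'rect',np.round(r[0],1),np.round(r[1],1),round(r[2],1),'mean',(tp.mean(0)*1000).round(1),z['p'][l==i].mean(0).round())
    return z['p'],P,H,l
if __name__=='__main__': meas(sys.argv[1])
E
python3 meas.py w1
```

```text
plane [-0.0009 -0.     -0.0011] 0.0011
[347.   7.] 321 h 0.0250 rect [441.8  44.2] [30.5  5.6] 0.6 mean [441.6  44.3  22.3] [133. 132. 130.]
[483.  33.] 462 h 0.0152 rect [538.9  28.3] [26.5 26.5] 75.3 mean [538.7  28.4  12.1] [178. 146.  93.]
[475. 128.] 523 h 0.0459 rect [536.2 -35.3] [15.7 16.3] 89.6 mean [535.8 -35.5  43.1] [94. 93. 92.]
[381. 203.] 2468 h 0.0151 rect [463.8 -92.5] [88.4 42.8] 89.3 mean [463.8 -91.1  12.3] [132. 130. 128.]
[581. 328.] 5283 h 0.0111 rect [ 635.7 -204.9] [100.8 100.3] 0.2 mean [ 636.8 -200.3    8.3] [85. 84. 84.]
[263. 315.] 942 h 0.0090 rect [ 361.8 -186.5] [55.1 53.8] 43.2 mean [ 361.8 -185.8    6.3] [122.  75. 139.]
[377. 356.] 875 h 0.0089 rect [ 459.3 -226.8] [54.6 54.7] 87.8 mean [ 459.  -225.9    6.2] [162. 160. 156.]
[280. 429.] 722 h 0.0088 rect [ 368.2 -300.4] [54.8 51.7] 75.4 mean [ 367.6 -299.8    6.2] [116.  68. 133.]
[400. 503.] 440 h 0.0288 rect [ 478.3 -376.8] [36.3  7.6] 9.6 mean [ 477.8 -376.4   25.4] [105. 102.  94.]
[648. 562.] 449 h 0.0701 rect [ 707.5 -405.4] [14.9  8.4] 34.1 mean [ 708.3 -405.3   66.2] [69. 52. 38.]
```

{"op": "servo_tool", "data": {
  "increments": [
    {"offset": [3, -0.2, -2], "yaw": 0.3},
    {"offset": [7, -0.4, -3.2], "yaw": 0.3},
    {"offset": [10, -0.4, -3.2], "yaw": 0.3},
    {"offset": [10, -0.4, -3.2], "yaw": 0.3},
    {"offset": [10, -0.4, -3.2], "yaw": 0.3},
    {"offset": [10, -0.4, -3.2], "yaw": 0.3},
    {"offset": [10, -0.4, -3.2], "yaw": 0.3},
    {"offset": [10, -0.4, -3.2], "yaw": 0.3}
  ]
}}

```text
clock: 2.6
tcp_pos: [0.4651, -0.0921, 0.1326]
orientation: [0.498, 0.503, 0.496, -0.502]
wrist_force: [-0.7, 0.5, -0.1]
finger_gap: 0.0854
```

```bash
python3 look.py w2; python3 meas.py w2
```

```text
clk 2.60 tcp [465.1 -92.1 132.6] jaw -0.65 tilt [ 0.0025 -0.001  -1.    ] F [-0.7  0.5 -0.1] gap 85.4 j [-0.36  0.17 -0.39  1.01 -0.    1.22]
  offset cm [ 7.26 -0.31  0.79] | 0.073 m; yaw about tool x -0.65
[[ 0.9999  0.012   0.0016  0.4664]
 [-0.0119  0.9547  0.2972 -0.0161]
 [ 0.002  -0.2972  0.9548  0.2737]
 [ 0.      0.      0.      1.    ]]
plane [-0.0006 -0.0005 -0.0012] 0.001
[336.  16.] 944 h 0.0251 rect [441.5  47.1] [38.6 11.4] 0.2 mean [441.7  46.9  22.4] [99. 98. 97.]
[633.   6.] 331 h 0.0229 rect [594.7  49.1] [ 5.2 19.8] 87.8 mean [591.3  49.6  20. ] [46. 45. 45.]
[522.  56.] 861 h 0.0150 rect [538.8  28.3] [27.1 27. ] 8.7 mean [538.6  28.5  12.1] [178. 147.  93.]
[511. 182.] 1001 h 0.0457 rect [535.8 -35.7] [16.3 16.1] 87.4 mean [535.4 -35.5  43.1] [92. 90. 89.]
[383. 275.] 4107 h 0.0150 rect [463.7 -92.1] [88.  43.3] 88.3 mean [463.6 -90.3  12.3] [144. 143. 140.]
[653. 404.] 4858 h 0.0109 rect [ 635.9 -193.2] [101.2  77.5] 0.4 mean [ 643.8 -183.4    8.3] [80. 79. 79.]
[262. 415.] 438 h 0.0087 rect [ 380.6 -189.6] [49.6 17. ] 79.2 mean [ 380.8 -188.7    6.2] [119.  70. 136.]
[378. 459.] 1328 h 0.0086 rect [ 459.  -226.9] [54.8 55.1] 13.0 mean [ 459.  -225.5    6.1] [156. 154. 151.]
[268. 522.] 163 h 0.0085 rect [ 376.8 -278.7] [15.4 20.7] 31.7 mean [ 376.6 -279.6    5.9] [101.  58. 117.]
```

View pics/w2.png

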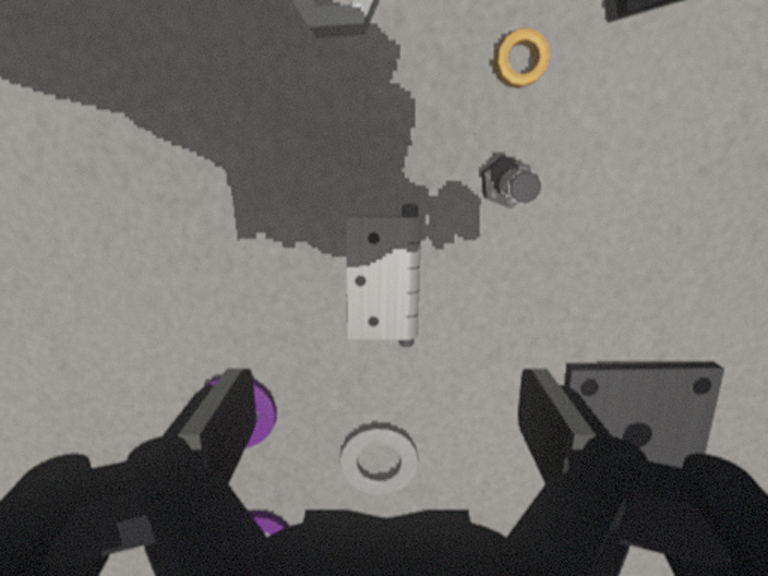

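The hinge is at (463.8, -92.2), the same in two views. I'm descending to grasp it.

{"op": "servo_tool", "data": {
  "increments": [
    {"offset": [4, -0.1, 0], "yaw": 0.5},
    {"offset": [8, -0.1, 0], "yaw": 0.5},
    {"offset": [11, -0.1, 0], "yaw": 0.5},
    {"offset": [12.7, -0.1, 0], "yaw": 0.5},
    {"offset": [12.7, -0.1, 0], "yaw": 0.5},
    {"offset": [12.7, -0.1, 0], "yaw": 0.5},
    {"offset": [12.7, -0.1, 0], "yaw": 0.5},
    {"offset": [12.7, -0.1, 0], "yaw": 0.5}
  ]
}}

```text
clock: 3.45
tcp_pos: [0.4643, -0.0919, 0.0057]
orientation: [0.496, 0.505, 0.494, -0.504]
wrist_force: [0.3, -1.0, -0.2]
finger_gap: 0.0853
```

```bash
python3 -c "
from h import *
go(463.8,-92.2,2,-1.2)"
```

```text
clk 3.45 tcp [464.3 -91.9   5.7] jaw -1.12 tilt [ 0.0026 -0.001  -1.    ] F [ 0.3 -1.  -0.2] gap 85.3 j [-0.37  0.32 -0.56  0.69 -0.    1.23]
  offset cm [ 0.37 -0.05  0.03] | 0.004 m; yaw about tool x 0.08
```

{"op": "servo_tool", "data": {
  "increments": [
    {"offset": [0.4, 0, 0], "yaw": 0},
    {"offset": [0.4, 0, 0], "yaw": 0},
    {"offset": [0.4, 0, 0], "yaw": 0},
    {"offset": [0.4, 0, 0], "yaw": 0},
    {"offset": [0.4, 0, 0], "yaw": 0},
    {"offset": [0.4, 0, 0], "yaw": 0},
    {"offset": [0.4, 0, 0], "yaw": 0},
    {"offset": [0.4, 0, 0], "yaw": 0}
  ],
  "claw": 0,
  "force": 60
}}

```text
clock: 4.25
tcp_pos: [0.463, -0.0915, 0.0008]
orientation: [-0.495, -0.505, -0.495, 0.505]
wrist_force: [-1.5, 1.8, 5.5]
finger_gap: 0.0415
```

```bash
python3 look.py w3; python3 -c "
from h import *
go(600,60,170,13.5)"
```

```text
clk 4.25 tcp [463.  -91.5   0.8] jaw -1.12 tilt [ 1.e-04 -2.e-04 -1.e+00] F [-1.5  1.8  5.5] gap 41.5 j [-0.37  0.32 -0.57  0.68 -0.    1.23]
  offset cm [-5.92 -0.08  0.86] | 0.06 m; yaw about tool x -1.12
[[ 9.998e-01  1.930e-02  6.400e-03  4.653e-01]
 [-2.030e-02  9.548e-01  2.964e-01 -1.560e-02]
 [-4.000e-04 -2.965e-01  9.550e-01  1.419e-01]
 [ 0.000e+00  0.000e+00  0.000e+00  1.000e+00]]
clk 4.30 tcp [463.  -91.5   0.8] jaw -1.12 tilt [ 1.e-04 -2.e-04 -1.e+00] F [-2.   0.5  5.8] gap 41.9 j [-0.37  0.32 -0.57  0.68 -0.    1.23]
  offset cm [-16.92  13.4  -15.41] | 0.265 m; yaw about tool x -14.62
```

View pics/w3.png

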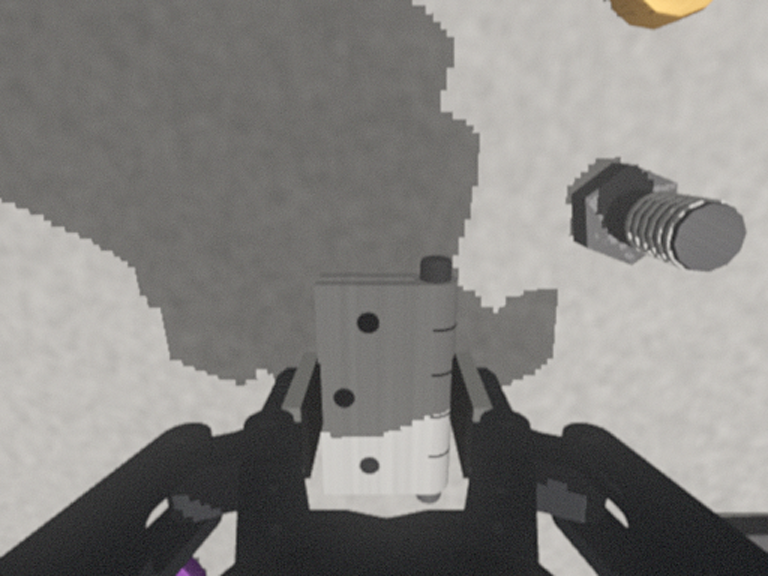

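{"op": "servo_tool", "data": {
  "increments": [
    {"offset": [-4, 0, 0], "yaw": 0},
    {"offset": [-9, 0, 0], "yaw": 0},
    {"offset": [-13, 3, -3.4], "yaw": -3},
    {"offset": [-17, 6, -7], "yaw": -7},
    {"offset": [-19, 9, -10.5], "yaw": -11},
    {"offset": [-19, 12, -13.5], "yaw": -14.6},
    {"offset": [-19, 13.4, -14.5], "yaw": -14.6},
    {"offset": [-19, 13.4, -14.5], "yaw": -14.6}
  ]
}}

```text
clock: 5.1
tcp_pos: [0.6024, 0.0535, 0.1899]
orientation: [0.556, 0.437, 0.556, -0.436]
wrist_force: [0.1, 0.0, -2.1]
finger_gap: 0.0419
```

{"op": "servo_tool", "data": {
  "increments": [
    {"offset": [0, 0, 0], "yaw": 0},
    {"offset": [0, 0, 0], "yaw": 0},
    {"offset": [0, 0, 0], "yaw": 0},
    {"offset": [0, 0, 0], "yaw": 0},
    {"offset": [0, 0, 0], "yaw": 0},
    {"offset": [0, 0, 0], "yaw": 0},
    {"offset": [0, 0, 0], "yaw": 0},
    {"offset": [0, 0, 0], "yaw": 0}
  ]
}}

```text
clock: 5.9
tcp_pos: [0.5998, 0.0508, 0.1903]
orientation: [0.555, 0.438, 0.555, -0.438]
wrist_force: [-0.2, -0.4, -2.4]
finger_gap: 0.0419
```

```bash
python3 look.py w4; python3 meas.py w4
```

```text
clk 5.90 tcp [599.8  50.8 190.3] jaw 13.47 tilt [ 1.e-04 -1.e-04 -1.e+00] F [-0.2 -0.4 -2.4] gap 41.9 j [-0.05  0.38  0.04  1.23 -0.    1.29]
  offset cm [ 13.03 -16.92  11.45] | 0.242 m; yaw about tool x 13.47
[[ 9.726e-01 -2.219e-01 -6.860e-02  5.830e-01]
 [ 2.323e-01  9.290e-01  2.883e-01  1.246e-01]
 [-2.000e-04 -2.963e-01  9.551e-01  3.315e-01]
 [ 0.000e+00  0.000e+00  0.000e+00  1.000e+00]]
plane [ 0.     -0.0003 -0.0015] 0.001
[437. 125.] 17586 h 0.0252 rect [614.4 137.2] [100.3 161.4] 14.6 mean [608.8 156.7  20.9] [92. 91. 88.]
[696. 278.] 10624 h 0.0547 rect [814.8  68.5] [211.9  21.7] 89.9 mean [806.5  75.3  51.7] [114. 103.  85.]
[164. 185.] 1776 h 0.0250 rect [441.6  65.1] [52.7 46.3] 2.9 mean [441.5  65.9  22.4] [158. 157. 153.]
[298. 265.] 393 h 0.0147 rect [539.4  29.5] [26.6 26.8] 59.2 mean [539.2  29.6  11.9] [195. 164. 106.]
[277. 347.] 616 h 0.0453 rect [536.6 -34.8] [15.5 16. ] 40.2 mean [536.3 -34.3  43. ] [96. 94. 93.]
[ 48. 455.] 946 h 0.0087 rect [ 361.5 -186.6] [56.4 54.3] 56.2 mean [ 361.9 -185.     6.1] [132.  80. 151.]
[364. 501.] 964 h 0.0108 rect [ 635.3 -169.7] [99.8 31. ] 0.2 mean [ 632.5 -167.4    8.3] [100.  99.  99.]
[564. 556.] 661 h 0.0541 rect [ 807.3 -153.7] [25.6  5.2] 89.7 mean [ 806.1 -151.7   50.4] [97. 87. 72.]
```

View pics/w4.png

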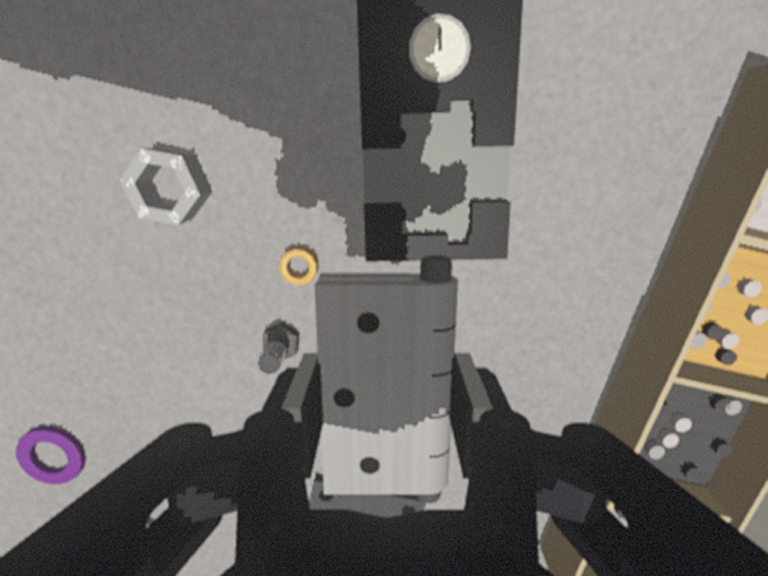

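```bash
cat > fit.py <<'E'
from h import *
from meas import meas
from scipy.optimize import minimize
import sys
def fitins(n):
    p,P,H,l=meas(n)
    s=(P[...,0]>.52)&(P[...,0]<.70)&(P[...,1]>.02)&(P[...,1]<.25)&(H>-.01)&(H<.035)
    q=P[s][:,:2]*1000; h=H[s]*1000
    cl=np.where(h>17.5,2,np.where(h>8,1,0))
    def model(v):
        c,sn=np.cos(v[2]),np.sin(v[2]); d=q-v[:2]
        x=d[:,0]*c+d[:,1]*sn; y=-d[:,0]*sn+d[:,1]*c
        sg=lambda a:1/(1+np.exp(-a/1.))
        ins=sg(50-abs(x))*sg(81.5-abs(y-23.5))
        cut=1-(1-sg(24-abs(x))*sg(40-abs(y)))*(1-sg(18-abs(y)))*(1-sg(6.5-abs(x-15))*sg(47-abs(y)))
        return ins,cut
    def cost(v):
        i,c=model(v); ph=22*i*(1-c)+12*i*c
        ob=np.choose(cl,[0,12,22]); return np.minimum((ph-ob)**2,100).mean()
    best=min((minimize(cost,[x0,113.8,a],method='Nelder-Mead',options=dict(initial_simplex=np.array([[x0,113.8,a],[x0+3,113.8,a],[x0,117,a],[x0,113.8,a+.03]]),xatol=.01,fatol=1e-5,maxiter=600)) for x0 in(617,620) for a in(.24,.27)),key=lambda r:r.fun)
    print('insert origin',best.x[:2].round(2),'yaw deg',np.degrees(best.x[2]).round(2),'cost',best.fun.round(2)); return best.x
def hinge(n):
    z=np.load(n+'.npz'); m=dict(env.camera_model('wrist')); T=np.array(m['world_from_camera']); m['world_from_camera']=np.eye(4)
    s,M=st(); P=pts(z['d'],m)
    # camera -> tool
    Rt=M.T@T[:3,:3]; tt=M.T@(T[:3,3]-s['tcp_pos']); Q=(P@Rt.T+tt)*1000
    k=(Q[...,0]>-25)&(Q[...,0]<-6)&(abs(Q[...,1])<24)&(abs(Q[...,2])<60)&(z['d']>.05)
    k2=k&(z['p'].mean(-1)>55)
    q=Q[k2]; r=cv2.minAreaRect(q[:,1:].astype(np.float32)); print('hinge tool y,z',np.round(r[0],1),np.round(r[1],1),round(r[2],2),'x med',np.median(q[:,0]).round(1), 'z pct',np.percentile(q[:,2],[0.5,99.5]).round(1),'y',np.percentile(q[:,1],[.5,99.5]).round(1))
    return Q,k2
if __name__=='__main__':
    fitins(sys.argv[1])
    Q,k=hinge(sys.argv[1]); cv2.imwrite('pics/mask.png',k.astype(np.uint8)*255)
E
python3 fit.py w4
```

```text
plane [ 0.     -0.0003 -0.0015] 0.001
[437. 125.] 17586 h 0.0252 rect [614.4 137.2] [100.3 161.4] 14.6 mean [608.8 156.7  20.9] [92. 91. 88.]
[696. 278.] 10624 h 0.0547 rect [814.8  68.5] [211.9  21.7] 89.9 mean [806.5  75.3  51.7] [114. 103.  85.]
[164. 185.] 1776 h 0.0250 rect [441.6  65.1] [52.7 46.3] 2.9 mean [441.5  65.9  22.4] [158. 157. 153.]
[298. 265.] 393 h 0.0147 rect [539.4  29.5] [26.6 26.8] 59.2 mean [539.2  29.6  11.9] [195. 164. 106.]
[277. 347.] 616 h 0.0453 rect [536.6 -34.8] [15.5 16. ] 40.2 mean [536.3 -34.3  43. ] [96. 94. 93.]
[ 48. 455.] 946 h 0.0087 rect [ 361.5 -186.6] [56.4 54.3] 56.2 mean [ 361.9 -185.     6.1] [132.  80. 151.]
[364. 501.] 964 h 0.0108 rect [ 635.3 -169.7] [99.8 31. ] 0.2 mean [ 632.5 -167.4    8.3] [100.  99.  99.]
[564. 556.] 661 h 0.0541 rect [ 807.3 -153.7] [25.6  5.2] 89.7 mean [ 806.1 -151.7   50.4] [97. 87. 72.]
insert origin [620.33 115.13] yaw deg 14.59 cost 2.69
hinge tool y,z [-0.3  0.8] [47.9 90.3] 1.61 x med -11.5 z pct [-41.9  42.4] y [-22.4  22.5]
```

View pics/mask.png

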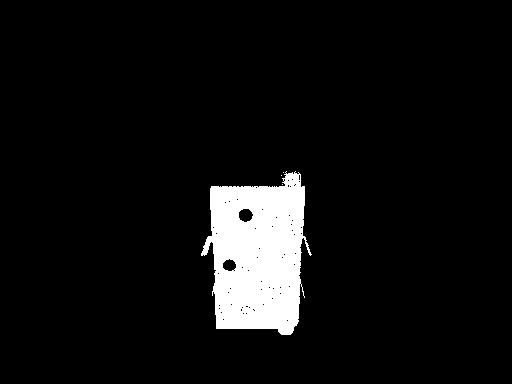

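```bash
python3 -c "
from h import *
go(635.2,57.8,100,14.6)"
```

```text
clk 5.95 tcp [599.8  50.9 190.3] jaw 13.47 tilt [ 1.e-04 -1.e-04 -1.e+00] F [-0.2 -0.1 -1.6] gap 41.8 j [-0.05  0.38  0.04  1.23 -0.    1.29]
  offset cm [9.03 3.6  0.15] | 0.097 m; yaw about tool x -1.13
```

{"op": "servo_tool", "data": {
  "increments": [
    {"offset": [3, 1.2, 0], "yaw": -1.1},
    {"offset": [6, 2.4, 0.1], "yaw": -1.1},
    {"offset": [9, 3.6, 0.1], "yaw": -1.1},
    {"offset": [9, 3.6, 0.1], "yaw": -1.1},
    {"offset": [9, 3.6, 0.1], "yaw": -1.1},
    {"offset": [9, 3.6, 0.1], "yaw": -1.1},
    {"offset": [9, 3.6, 0.1], "yaw": -1.1},
    {"offset": [9, 3.6, 0.1], "yaw": -1.1}
  ]
}}

```text
clock: 6.75
tcp_pos: [0.6357, 0.0582, 0.102]
orientation: [0.56, 0.433, 0.559, -0.432]
wrist_force: [-0.8, 0.0, -2.5]
finger_gap: 0.0419
```

```bash
python3 look.py w5; python3 fit.py w5 | grep -v rect; python3 -c "
from h import *
go(620.1,115.8,45,14.6)"
```

```text
clk 6.75 tcp [635.7  58.2 102. ] jaw 14.57 tilt [ 2.6e-03 -2.0e-04 -1.0e+00] F [-0.8  0.  -2.5] gap 41.9 j [-0.03  0.49 -0.    1.07 -0.    1.28]
  offset cm [  4.16 -20.81  10.94] | 0.239 m; yaw about tool x 14.57
[[ 0.968  -0.239  -0.0765  0.6171]
 [ 0.251   0.9245  0.287   0.1317]
 [ 0.0021 -0.297   0.9549  0.2431]
 [ 0.      0.      0.      1.    ]]
plane [ 0.0001 -0.     -0.0015] 0.0009
insert origin [620.13 115.22] yaw deg 14.61 cost 3.15
hinge tool y,z [0.8 1.9] [89.8 47.8] 86.74 x med -11.5 z pct [-42.3  42.3] y [-22.5  22.5]
clk 6.80 tcp [635.6  58.2 101.7] jaw 14.57 tilt [ 2.2e-03 -2.0e-04 -1.0e+00] F [ 0.  -0.7 -2. ] gap 42.2 j [-0.03  0.49 -0.    1.07 -0.    1.28]
  offset cm [ 5.67 -0.06 -5.97] | 0.082 m; yaw about tool x -0.03
```

View pics/w5.png

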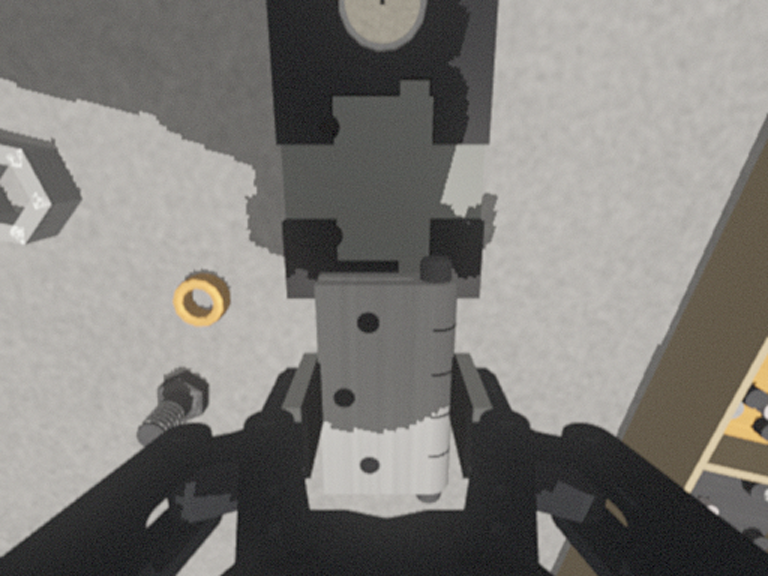

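The insert origin is (620.2, 115.2) with yaw 14.6°, again from two views. I'm moving over the cutout.

{"op": "servo_tool", "data": {
  "increments": [
    {"offset": [0, -0.1, -3], "yaw": 0},
    {"offset": [1, -0.1, -6], "yaw": 0},
    {"offset": [4, -0.1, -6], "yaw": 0},
    {"offset": [6, -0.1, -6], "yaw": 0},
    {"offset": [6.5, -0.1, -6], "yaw": 0},
    {"offset": [6.5, -0.1, -6], "yaw": 0},
    {"offset": [6.5, -0.1, -6], "yaw": 0},
    {"offset": [6.5, -0.1, -6], "yaw": 0}
  ]
}}

```text
clock: 7.6
tcp_pos: [0.6203, 0.1159, 0.0369]
orientation: [0.56, 0.433, 0.559, -0.432]
wrist_force: [0.0, -0.3, -2.2]
finger_gap: 0.0414
```

```bash
python3 look.py w6;python3 -c "
from h import *
go(620.1,115.8,22,14.6)"
```

```text
clk 7.60 tcp [620.3 115.9  36.9] jaw 14.55 tilt [ 2.7e-03  1.0e-04 -1.0e+00] F [ 0.  -0.3 -2.2] gap 41.4 j [ 0.06  0.53 -0.11  0.92 -0.    1.37]
  offset cm [ -2.36 -20.74  16.92] | 0.269 m; yaw about tool x 14.55
[[ 0.9681 -0.2386 -0.0766  0.6017]
 [ 0.2506  0.9246  0.2867  0.1893]
 [ 0.0024 -0.2968  0.9549  0.178 ]
 [ 0.      0.      0.      1.    ]]
clk 7.65 tcp [620.2 115.9  36.8] jaw 14.55 tilt [ 2.6e-03  1.0e-04 -1.0e+00] F [ 0.1  0.5 -1.7] gap 41.6 j [ 0.06  0.53 -0.11  0.92 -0.    1.37]
  offset cm [ 1.48 -0.02  0.01] | 0.015 m; yaw about tool x -0.05
```

View pics/w6.png

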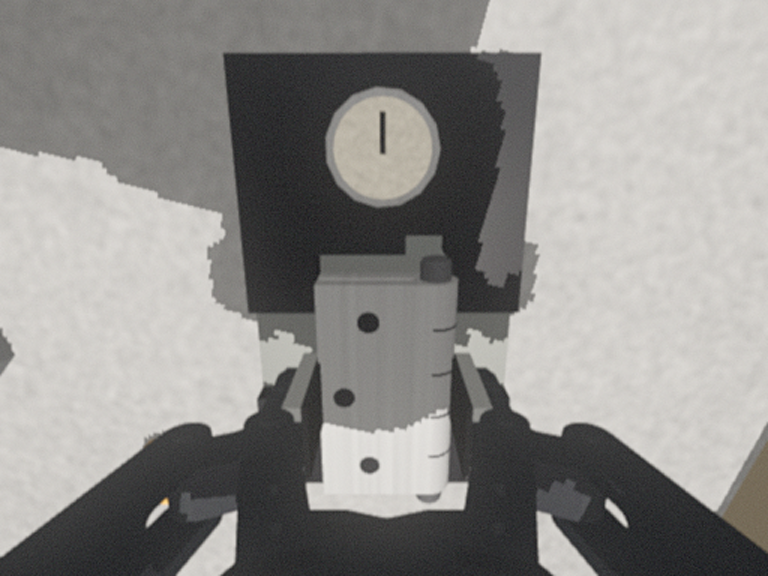

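The pin lines up with its slot at pixel (430,250). I'm easing down in small steps.

{"op": "servo_tool", "data": {
  "increments": [
    {"offset": [0.5, 0, 0], "yaw": 0},
    {"offset": [0.9, 0, 0], "yaw": 0},
    {"offset": [1.2, 0, 0], "yaw": 0},
    {"offset": [1.4, 0, 0], "yaw": 0},
    {"offset": [1.6, 0, 0], "yaw": 0},
    {"offset": [1.7, 0, 0], "yaw": 0},
    {"offset": [1.7, 0, 0], "yaw": 0},
    {"offset": [1.7, 0, 0], "yaw": 0}
  ]
}}

```text
clock: 8.45
tcp_pos: [0.6199, 0.1162, 0.0185]
orientation: [0.56, 0.433, 0.559, -0.432]
wrist_force: [3.4, -0.1, -1.9]
finger_gap: 0.0419
```

```bash
python3 -c "
from h import *
go(620.1,115.8,13,14.6)"
```

```text
clk 8.45 tcp [619.9 116.2  18.5] jaw 14.58 tilt [ 1.5e-03  1.0e-04 -1.0e+00] F [ 3.4 -0.1 -1.9] gap 41.9 j [ 0.06  0.55 -0.13  0.89 -0.    1.37]
  offset cm [0.55 0.01 0.04] | 0.006 m; yaw about tool x -0.02
```

It's in, with only light contact so far. Next I press home.

{"op": "servo_tool", "data": {
  "increments": [
    {"offset": [0.1, 0, 0], "yaw": 0},
    {"offset": [0.2, 0, 0], "yaw": 0},
    {"offset": [0.3, 0, 0], "yaw": 0},
    {"offset": [0.4, 0, 0], "yaw": 0},
    {"offset": [0.5, 0, 0], "yaw": 0},
    {"offset": [0.6, 0, 0], "yaw": 0},
    {"offset": [0.6, 0, 0], "yaw": 0},
    {"offset": [0.6, 0, 0], "yaw": 0}
  ]
}}

```text
clock: 9.25
tcp_pos: [0.6198, 0.1162, 0.0128]
orientation: [0.56, 0.433, 0.559, -0.432]
wrist_force: [4.4, -0.0, 3.0]
finger_gap: 0.0414
```

```bash
python3 -c "
from h import *
go(620.1,115.8,13,14.6)"
```

```text
clk 9.25 tcp [619.8 116.2  12.8] jaw 14.57 tilt [ 1.6e-03  1.0e-04 -1.0e+00] F [ 4.4 -0.   3. ] gap 41.4 j [ 0.06  0.56 -0.14  0.87  0.    1.37]
  offset cm [-0.02  0.02  0.04] | 0.001 m; yaw about tool x -0.03
```

{"op": "servo_tool", "data": {
  "increments": [
    {"offset": [0.1, 0, 0], "yaw": 0},
    {"offset": [0.1, 0, 0], "yaw": 0},
    {"offset": [0.1, 0, 0], "yaw": 0},
    {"offset": [0.1, 0, 0], "yaw": 0},
    {"offset": [0.1, 0, 0], "yaw": 0},
    {"offset": [0.1, 0, 0], "yaw": 0},
    {"offset": [0.1, 0, 0], "yaw": 0},
    {"offset": [0.1, 0, 0], "yaw": 0}
  ]
}}

```text
clock: 10.05
tcp_pos: [0.6198, 0.1162, 0.0128]
orientation: [0.56, 0.433, 0.559, -0.432]
wrist_force: [2.4, 1.0, 9.4]
finger_gap: 0.0419
```

{"op": "servo_tool", "data": {
  "increments": [
    {"offset": [0, 0, 0], "yaw": 0},
    {"offset": [0, 0, 0], "yaw": 0},
    {"offset": [0, 0, 0], "yaw": 0},
    {"offset": [0, 0, 0], "yaw": 0},
    {"offset": [0, 0, 0], "yaw": 0},
    {"offset": [0, 0, 0], "yaw": 0},
    {"offset": [0, 0, 0], "yaw": 0},
    {"offset": [0, 0, 0], "yaw": 0}
  ],
  "claw": 1
}}

```text
clock: 10.85
tcp_pos: [0.619, 0.1161, 0.0112]
orientation: [0.559, 0.433, 0.559, -0.433]
wrist_force: [0.7, -0.6, -0.4]
finger_gap: 0.0856
```

{"op": "servo_tool", "data": {
  "increments": [
    {"offset": [-2, 0, 0], "yaw": 0},
    {"offset": [-6, 0, 0], "yaw": 0},
    {"offset": [-9, 0, 2], "yaw": 0},
    {"offset": [-9, 0, 4], "yaw": 0},
    {"offset": [-9, 0, 5], "yaw": 0},
    {"offset": [-9, 0, 5], "yaw": 0},
    {"offset": [-9, 0, 5], "yaw": 0},
    {"offset": [-9, 0, 5], "yaw": 0}
  ]
}}

```text
clock: 11.65
tcp_pos: [0.6306, 0.0684, 0.1002]
orientation: [0.559, 0.432, 0.56, -0.433]
wrist_force: [-0.8, -0.6, -0.3]
finger_gap: 0.085
```

```bash
python3 look.py w7;  python3 meas.py w7|head -3; python3 - <<'E'
from h import *
z=np.load('w7.npz'); m=dict(env.camera_model('wrist')); m['world_from_camera']=z['T']; P=pts(z['d'],m)*1000
c,s=np.cos(.2549),np.sin(.2549)
d=P[...,:2]-[620.2,115.2]; x=d[...,0]*c+d[...,1]*s; y=-d[...,0]*s+d[...,1]*c
for nm,k in dict(hin_a=(abs(x)<9)&(y>20)&(y<35),hin_m=(abs(x)<9)&(abs(y)<15),hin_b=(abs(x)<9)&(y<-20)&(y>-35),lx=(x<-14)&(x>-20)&(abs(y)<30),knx=(abs(x-15)<2)&(abs(y)<30),top=(abs(x)<35)&(y>92)&(y<100),top2=(x<-30)&(x>-45)&(y>25)&(y<35),floor=(x>30)&(x<45)&(abs(y)<14)).items():
    print(nm,np.median(P[...,2][k]).round(1),k.sum())
E
```

```text
clk 11.65 tcp [630.6  68.4 100.2] jaw 14.61 tilt [-2.3e-03  3.0e-04 -1.0e+00] F [-0.8 -0.6 -0.3] gap 85.0 j [-0.02  0.49 -0.01  1.07  0.    1.3 ]
  offset cm [  4.05 -20.56  12.05] | 0.242 m; yaw about tool x 14.61
[[ 0.9678 -0.2411 -0.0721  0.6127]
 [ 0.2516  0.9244  0.2865  0.1418]
 [-0.0024 -0.2954  0.9554  0.2414]
 [ 0.      0.      0.      1.    ]]
plane [-0.0002  0.0004 -0.0014] 0.0009
[388. 153.] 29847 h 0.0265 rect [616.1 130. ] [ 99.9 145. ] 14.6 mean [613.9 139.7  22.9] [74. 73. 71.]
[ 38. 214.] 2577 h 0.0248 rect [453.2  65.2] [47.6 30.3] 88.9 mean [454.   66.7  22.2] [130. 129. 126.]
hin_a 241.4 1389
hin_m 24.4 1051
hin_b 24.5 497
lx 24.9 1024
knx 24.8 726
top nan 0
top2 20.5 321
floor 10.5 738
  return _methods._mean(a, axis=axis, dtype=dtype,
  ret = ret.dtype.type(ret / rcount)
```

View pics/w7.png

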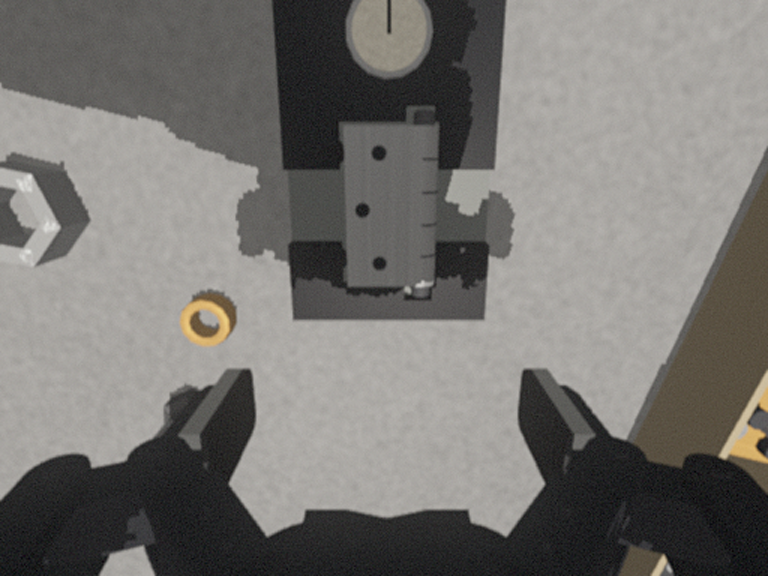

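The view shows the hinge seated at (390,205), with both pins in their slots. After removing the depth bias, its top is 26 mm above the bench at both ends, which is home. I'll confirm with one closed-finger press.

```bash
python3 -c "
from h import *
go(620,115.5,30,14.6)"
```

```text
clk 11.70 tcp [630.8  68.5 100.3] jaw 14.62 tilt [-1.8e-03  1.0e-04 -1.0e+00] F [ 0.3  0.3 -0.8] gap 85.1 j [-0.02  0.49 -0.01  1.07  0.    1.3 ]
  offset cm [ 7.04  0.16 -4.82] | 0.085 m; yaw about tool x 0.02
```

{"op": "servo_tool", "data": {
  "increments": [
    {"offset": [0, 0, -3], "yaw": 0},
    {"offset": [0, 0, -4.8], "yaw": 0},
    {"offset": [1, 0, -4.8], "yaw": 0},
    {"offset": [2, 0, -4.8], "yaw": 0},
    {"offset": [4, 0, -4.8], "yaw": 0},
    {"offset": [6, 0, -4.8], "yaw": 0},
    {"offset": [6.5, 0, -4.8], "yaw": 0},
    {"offset": [6.5, 0, -4.8], "yaw": 0}
  ],
  "claw": 0
}}

```text
clock: 12.5
tcp_pos: [0.6184, 0.1136, 0.0347]
orientation: [0.559, 0.432, 0.56, -0.433]
wrist_force: [-0.3, -0.0, 0.7]
finger_gap: 0.0001
```

```bash
python3 -c "
from h import *
go(620,115.5,25,14.6)"
```

```text
clk 12.50 tcp [618.4 113.6  34.7] jaw 14.54 tilt [-3.1e-03 -5.0e-04 -1.0e+00] F [-0.3 -0.   0.7] gap 0.1 j [ 0.05  0.54 -0.11  0.92 -0.    1.37]
  offset cm [ 0.97  0.21 -0.15] | 0.01 m; yaw about tool x -0.06
```

{"op": "servo_tool", "data": {
  "increments": [
    {"offset": [0.3, 0.2, -0.1], "yaw": 0},
    {"offset": [0.6, 0.2, -0.1], "yaw": 0},
    {"offset": [0.7, 0.2, -0.1], "yaw": 0},
    {"offset": [0.8, 0.2, -0.1], "yaw": 0},
    {"offset": [0.9, 0.2, -0.1], "yaw": 0},
    {"offset": [1.0, 0.2, -0.1], "yaw": 0},
    {"offset": [1.0, 0.2, -0.1], "yaw": 0},
    {"offset": [1.0, 0.2, -0.1], "yaw": 0}
  ]
}}

```text
clock: 13.3
tcp_pos: [0.6212, 0.1156, 0.0263]
orientation: [0.559, 0.433, 0.559, -0.433]
wrist_force: [0.8, 0.1, -0.1]
finger_gap: -0.0002
```

```bash
python3 -c "
from h import *
go(620,115.5,25,14.6)"
```

```text
clk 13.30 tcp [621.2 115.6  26.3] jaw 14.58 tilt [-0.e+00 -1.e-04 -1.e+00] F [ 0.8  0.1 -0.1] gap -0.2 j [ 0.06  0.55 -0.12  0.91 -0.    1.37]
  offset cm [ 0.13 -0.12 -0.02] | 0.002 m; yaw about tool x -0.02
```

{"op": "servo_tool", "data": {
  "increments": [
    {"offset": [0.05, 0, 0], "yaw": 0},
    {"offset": [0.1, 0, 0], "yaw": 0},
    {"offset": [0.15, 0, 0], "yaw": 0},
    {"offset": [0.2, 0, 0], "yaw": 0},
    {"offset": [0.2, 0, 0], "yaw": 0},
    {"offset": [0.2, 0, 0], "yaw": 0},
    {"offset": [0.2, 0, 0], "yaw": 0},
    {"offset": [0.2, 0, 0], "yaw": 0}
  ]
}}

```text
clock: 14.1
tcp_pos: [0.6214, 0.1157, 0.0261]
orientation: [0.56, 0.433, 0.559, -0.432]
wrist_force: [-4.6, -1.1, 10.1]
finger_gap: 0.0001
```

```bash
python3 -c "
from h import *
go(620,115.5,25,14.6)"
```

```text
clk 14.10 tcp [621.4 115.7  26.1] jaw 14.58 tilt [ 1.1e-03 -1.0e-04 -1.0e+00] F [-4.6 -1.1 10.1] gap 0.1 j [ 0.06  0.55 -0.12  0.9  -0.    1.37]
  offset cm [ 0.11 -0.14 -0.02] | 0.002 m; yaw about tool x -0.02
```

The hinge is solid at 26.1 mm under 10 N, so it's home. Washer next.

```bash
python3 -c "
from h import *
go(459,-200,150,0)"
```

```text
clk 14.10 tcp [621.4 115.7  26.1] jaw 14.58 tilt [ 1.1e-03 -1.0e-04 -1.0e+00] F [-4.6 -1.1 10.1] gap 0.1 j [ 0.06  0.55 -0.12  0.9  -0.    1.37]
  offset cm [-12.41 -23.65  26.47] | 0.376 m; yaw about tool x 14.58
```

{"op": "servo_tool", "data": {
  "increments": [
    {"offset": [-5, 0, 0], "yaw": 0},
    {"offset": [-9, 0, 2], "yaw": 2},
    {"offset": [-12.4, -3, 5], "yaw": 5},
    {"offset": [-12.4, -6.5, 8.5], "yaw": 8},
    {"offset": [-12.4, -10, 12], "yaw": 11},
    {"offset": [-12.4, -13.5, 15.5], "yaw": 14.6},
    {"offset": [-12.4, -17, 19], "yaw": 14.6},
    {"offset": [-12.4, -20.5, 22.5], "yaw": 14.6}
  ],
  "claw": 1
}}

```text
clock: 14.9
tcp_pos: [0.4788, -0.1543, 0.1485]
orientation: [0.5, 0.5, 0.5, -0.5]
wrist_force: [0.3, -1.3, -0.2]
finger_gap: 0.0856
```

{"op": "servo_tool", "data": {
  "increments": [
    {"offset": [0, -2.3, 4.6], "yaw": 0},
    {"offset": [0, -2.3, 4.6], "yaw": 0},
    {"offset": [0, -2.3, 4.6], "yaw": 0},
    {"offset": [0, -2.3, 4.6], "yaw": 0},
    {"offset": [0, -2.3, 4.6], "yaw": 0},
    {"offset": [0, -2.3, 4.6], "yaw": 0},
    {"offset": [0, -2.3, 4.6], "yaw": 0},
    {"offset": [0, -2.3, 4.6], "yaw": 0}
  ]
}}

```text
clock: 15.7
tcp_pos: [0.4572, -0.1982, 0.1483]
orientation: [0.5, 0.5, 0.5, -0.5]
wrist_force: [0.3, -1.4, -0.2]
finger_gap: 0.0853
```

```bash
python3 look.py w8;  python3 meas.py w8
```

```text
clk 15.70 tcp [ 457.2 -198.2  148.3] jaw 0.06 tilt [-0.e+00 -1.e-04 -1.e+00] F [ 0.3 -1.4 -0.2] gap 85.3 j [-0.57  0.21 -0.3   1.06 -0.    1.  ]
  offset cm [ 8.82  0.49 -9.82] | 0.132 m; yaw about tool x 0.06
[[ 1.000e+00 -5.000e-04  4.000e-04  4.580e-01]
 [ 4.000e-04  9.551e-01  2.963e-01 -1.223e-01]
 [-5.000e-04 -2.963e-01  9.551e-01  2.894e-01]
 [ 0.000e+00  0.000e+00  0.000e+00  1.000e+00]]
plane [-0.001  -0.0001 -0.001 ] 0.0011
[660. 276.] 10363 h 0.0111 rect [ 635.8 -205.2] [101.2  99.8] 0.2 mean [ 634.8 -202.4    8.4] [85. 83. 84.]
[236. 252.] 1786 h 0.0088 rect [ 361.9 -187. ] [54.8 54.7] 28.5 mean [ 362.1 -186.1    6.3] [120.  73. 137.]
[388. 311.] 1582 h 0.0088 rect [ 458.9 -226.8] [54.3 55.2] 24.2 mean [ 459.  -226.2    6.3] [173. 171. 167.]
[275. 408.] 753 h 0.0087 rect [ 377.4 -302.4] [56.  33.3] 83.0 mean [ 378.6 -300.6    6.1] [119.  71. 136.]
[413. 502.] 490 h 0.0230 rect [ 477.4 -376.2] [39.4  8.4] 8.7 mean [ 476.5 -375.2   19.2] [107. 103.  95.]
```

View pics/w8.png

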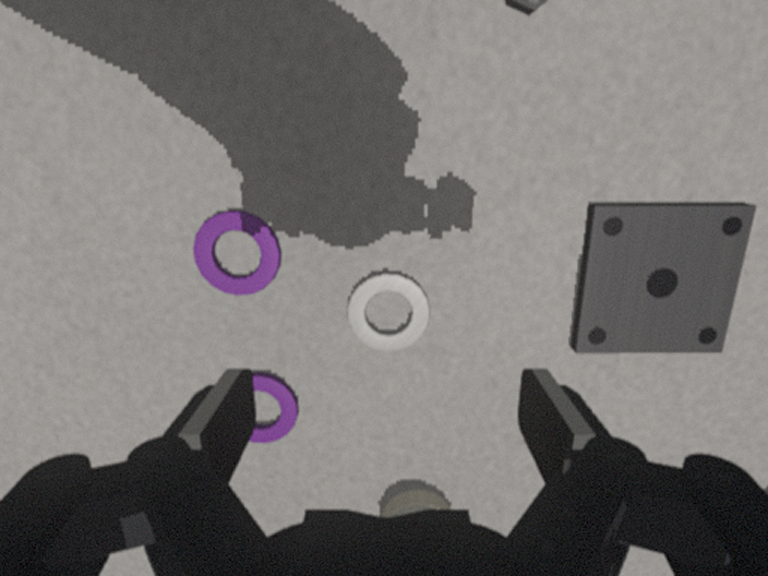

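The grey washer is at pixel (388,311), world (459,-227), well clear of the purple ones. The plate centre is at (635.8,-205). I'm descending on the washer.

{"op": "servo_tool", "data": {
  "increments": [
    {"offset": [3, 0.1, 1.5], "yaw": 0},
    {"offset": [7, 0.2, 2.9], "yaw": 0},
    {"offset": [10, 0.2, 2.9], "yaw": 0},
    {"offset": [12, 0.2, 2.9], "yaw": 0},
    {"offset": [14, 0.2, 2.9], "yaw": 0},
    {"offset": [14.7, 0.2, 2.9], "yaw": 0},
    {"offset": [14.7, 0.2, 2.9], "yaw": 0},
    {"offset": [14.7, 0.2, 2.9], "yaw": 0}
  ]
}}

```text
clock: 16.55
tcp_pos: [0.4594, -0.2281, 0.002]
orientation: [0.5, 0.5, 0.5, -0.5]
wrist_force: [0.8, -0.6, 0.8]
finger_gap: 0.0854
```

```bash
python3 -c "
from h import *
go(459,-226.9,0,0)"
```

```text
clk 16.55 tcp [ 459.4 -228.1    2. ] jaw -0.02 tilt [ 8.e-04 -6.e-04 -1.e+00] F [ 0.8 -0.6  0.8] gap 85.4 j [-0.62  0.38 -0.47  0.72 -0.    0.95]
  offset cm [ 0.2  -0.04 -0.12] | 0.002 m; yaw about tool x -0.02
```

{"op": "servo_tool", "data": {
  "increments": [
    {"offset": [0.2, 0, -0.1], "yaw": 0},
    {"offset": [0.2, 0, -0.1], "yaw": 0},
    {"offset": [0.2, 0, -0.1], "yaw": 0},
    {"offset": [0.2, 0, -0.1], "yaw": 0},
    {"offset": [0.2, 0, -0.1], "yaw": 0},
    {"offset": [0.2, 0, -0.1], "yaw": 0},
    {"offset": [0.2, 0, -0.1], "yaw": 0},
    {"offset": [0.2, 0, -0.1], "yaw": 0}
  ],
  "claw": 0,
  "force": 40
}}

```text
clock: 17.35
tcp_pos: [0.4594, -0.2271, 0.0005]
orientation: [0.5, 0.5, 0.499, -0.5]
wrist_force: [-0.8, 1.1, 5.5]
finger_gap: 0.0529
```

{"op": "servo_tool", "data": {
  "increments": [
    {"offset": [-1, 0, 0], "yaw": 0},
    {"offset": [-3, 0, 0], "yaw": 0},
    {"offset": [-6, 0, 0], "yaw": 0},
    {"offset": [-8, 0, 0], "yaw": 0},
    {"offset": [-8, 0, 0], "yaw": 0},
    {"offset": [-8, 0, 0], "yaw": 0},
    {"offset": [-8, 0, 0], "yaw": 0},
    {"offset": [-8, 0, 0], "yaw": 0}
  ]
}}

```text
clock: 18.15
tcp_pos: [0.458, -0.2263, 0.0781]
orientation: [0.499, 0.5, 0.501, -0.5]
wrist_force: [-0.5, -0.7, -1.2]
finger_gap: 0.0528
```

```bash
python3 look.py w9; python3 -c "
from h import *
go(635.8,-260,80,0)"
```

```text
clk 18.15 tcp [ 458.  -226.3   78.1] jaw -0.03 tilt [-0.002   0.0013 -1.    ] F [-0.5 -0.7 -1.2] gap 52.8 j [-0.62  0.29 -0.38  0.9  -0.    0.96]
  offset cm [  1.82   0.4  -12.62] | 0.128 m; yaw about tool x -0.03
[[ 1.000e+00  3.000e-04  2.700e-03  4.591e-01]
 [-1.100e-03  9.555e-01  2.950e-01 -1.506e-01]
 [-2.400e-03 -2.950e-01  9.555e-01  2.193e-01]
 [ 0.000e+00  0.000e+00  0.000e+00  1.000e+00]]
clk 18.20 tcp [ 458.1 -226.3   78.1] jaw -0.02 tilt [-0.0019  0.0012 -1.    ] F [ 0.5  0.4 -1.2] gap 52.8 j [-0.62  0.29 -0.38  0.9  -0.    0.96]
  offset cm [-0.22 17.77  3.36] | 0.181 m; yaw about tool x -0.02
```

View pics/w9.png

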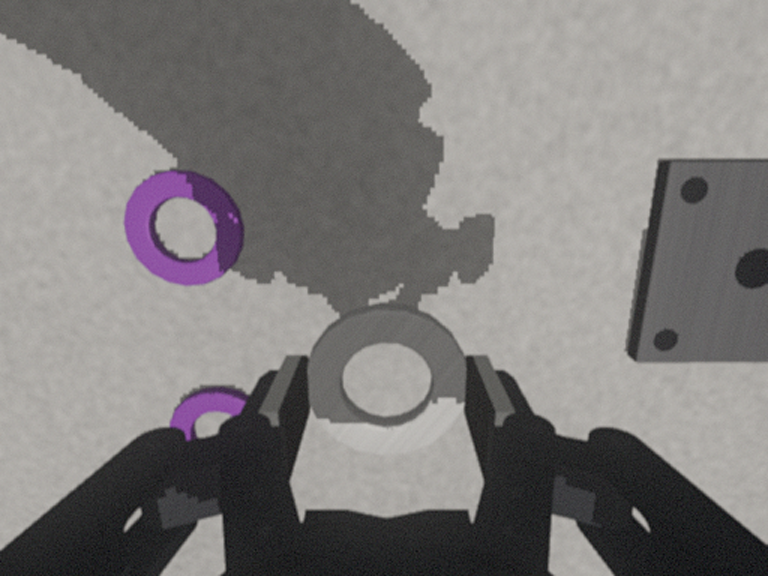

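Washer held level. Next I move near the plate to measure it and the held washer in one frame.

{"op": "servo_tool", "data": {
  "increments": [
    {"offset": [-0.5, 4, 1], "yaw": 0},
    {"offset": [-1, 8, 2], "yaw": 0},
    {"offset": [-1, 12, 3], "yaw": 0},
    {"offset": [-1, 16, 4], "yaw": 0},
    {"offset": [-1, 17.7, 4], "yaw": 0},
    {"offset": [-1, 17.7, 4], "yaw": 0},
    {"offset": [-1, 17.7, 4], "yaw": 0},
    {"offset": [-1, 17.7, 4], "yaw": 0}
  ]
}}

```text
clock: 19.0
tcp_pos: [0.6344, -0.2665, 0.0886]
orientation: [0.499, 0.5, 0.501, -0.5]
wrist_force: [0.1, 0.1, -1.4]
finger_gap: 0.0527
```

```bash
python3 look.py w10; python3 meas.py w10; cat > held.py <<'E'
from h import *
import sys
def tool(n):
    z=np.load(n+'.npz'); m=dict(env.camera_model('wrist')); T=np.array(m['world_from_camera']); m['world_from_camera']=np.eye(4)
    s,M=st(); P=pts(z['d'],m); Rt=M.T@T[:3,:3]; tt=M.T@(T[:3,3]-s['tcp_pos']); return z,(P@Rt.T+tt)*1000
if __name__=='__main__':
    z,Q=tool(sys.argv[1]); x0,x1=float(sys.argv[2]),float(sys.argv[3])
    k=(Q[...,0]>x0)&(Q[...,0]<x1)&(abs(Q[...,1])<30)&(abs(Q[...,2])<32)&(z['d']>.05)&(z['p'].mean(-1)>70)
    k=cv2.morphologyEx(k.astype(np.uint8),cv2.MORPH_OPEN,np.ones((3,3),np.uint8))
    cv2.imwrite('pics/mask.png',k*255); q=Q[k>0]
    print('x med',np.median(q[:,0]).round(1),'minrect',cv2.minAreaRect(q[:,1:].astype(np.float32)),'mincirc',cv2.minEnclosingCircle(q[:,1:].astype(np.float32)))
E
python3 held.py w10 -14 0; python3 -c "
from h import *
go(635.8,-205,60,0)"
```

```text
clk 19.00 tcp [ 634.4 -266.5   88.6] jaw -0.04 tilt [-2.1e-03  9.0e-04 -1.0e+00] F [ 0.1  0.1 -1.4] gap 52.7 j [-0.51  0.6   0.14  1.11 -0.    1.06]
  offset cm [  2.91 -17.24 -16.64] | 0.241 m; yaw about tool x -0.04
[[ 1.000e+00  5.000e-04  2.800e-03  6.356e-01]
 [-1.300e-03  9.554e-01  2.954e-01 -1.908e-01]
 [-2.500e-03 -2.954e-01  9.554e-01  2.298e-01]
 [ 0.000e+00  0.000e+00  0.000e+00  1.000e+00]]
plane [-0.0002  0.0005 -0.0013] 0.0007
[760. 112.] 488 h 0.0151 rect [ 805.8 -176.2] [ 2.5 26.2] 1.0 mean [ 805.7 -180.5   11.1] [94. 85. 70.]
[388. 170.] 19961 h 0.0111 rect [ 635.9 -205.4] [100.6  99.9] 0.5 mean [ 636.  -201.9    8.5] [71. 70. 71.]
[742. 506.] 820 h 0.0389 rect [ 835.7 -385.8] [13.5  3.1] 7.7 mean [ 834.6 -386.    34.9] [99. 76. 56.]
[573. 551.] 1101 h 0.0511 rect [ 735.3 -400.9] [30.   3.2] 6.0 mean [ 736.9 -400.7   47.6] [95. 73. 54.]
x med -5.7 minrect ((2.3867149353027344, -0.06473159790039062), (55.776588439941406, 58.27121353149414), 77.35948181152344) mincirc ((-0.1707846075296402, -2.5468404293060303), 31.192834854125977)
clk 19.05 tcp [ 634.5 -266.6   89. ] jaw -0.05 tilt [-1.4e-03  6.0e-04 -1.0e+00] F [-0.4  0.7 -1.4] gap 52.7 j [-0.51  0.6   0.14  1.11 -0.    1.06]
  offset cm [ 2.9   0.13 -6.16] | 0.068 m; yaw about tool x -0.05
```

View pics/w10.png

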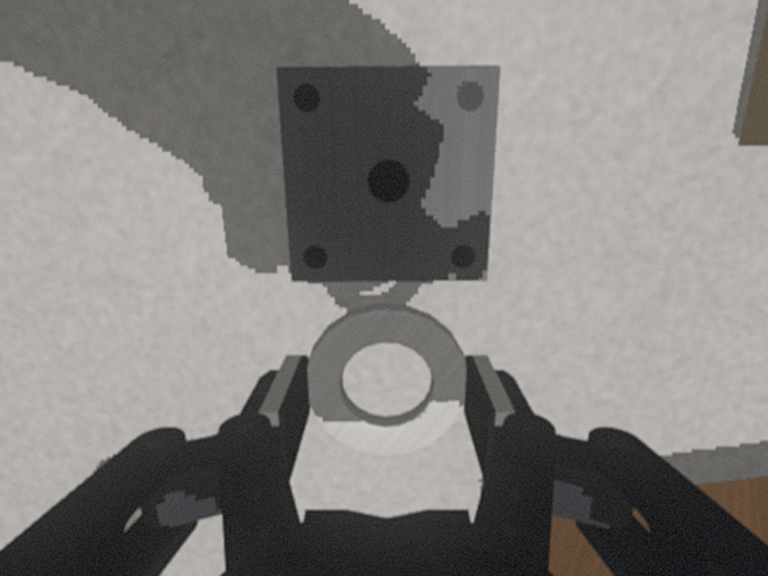

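View pics/mask.png

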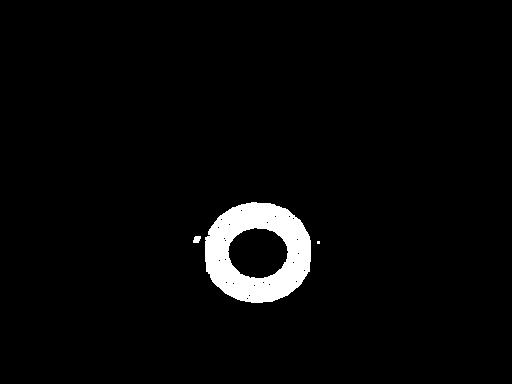

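{"op": "servo_tool", "data": {
  "increments": [
    {"offset": [0, 0.1, -3], "yaw": 0},
    {"offset": [1.5, 0.1, -6.2], "yaw": 0},
    {"offset": [4, 0.1, -6.2], "yaw": 0},
    {"offset": [5.5, 0.1, -6.2], "yaw": 0},
    {"offset": [6.5, 0.1, -6.2], "yaw": 0},
    {"offset": [6.5, 0.1, -6.2], "yaw": 0},
    {"offset": [6.5, 0.1, -6.2], "yaw": 0},
    {"offset": [6.5, 0.1, -6.2], "yaw": 0}
  ]
}}

```text
clock: 19.85
tcp_pos: [0.6376, -0.2057, 0.0256]
orientation: [0.5, 0.5, 0.499, -0.5]
wrist_force: [0.3, -0.4, -1.0]
finger_gap: 0.0529
```

```bash
python3 -c "
from h import *
go(635.9,-205.2,11,0)"
```

```text
clk 19.85 tcp [ 637.6 -205.7   25.6] jaw -0.06 tilt [ 1.9e-03 -9.0e-04 -1.0e+00] F [ 0.3 -0.4 -1. ] gap 52.9 j [-0.43  0.61 -0.    0.95 -0.    1.14]
  offset cm [ 1.46 -0.17 -0.05] | 0.015 m; yaw about tool x -0.06
```

{"op": "servo_tool", "data": {
  "increments": [
    {"offset": [0.5, -0.15, 0], "yaw": 0},
    {"offset": [0.9, -0.15, 0], "yaw": 0},
    {"offset": [1.2, -0.15, 0], "yaw": 0},
    {"offset": [1.2, -0.15, 0], "yaw": 0},
    {"offset": [1.2, -0.15, 0], "yaw": 0},
    {"offset": [1.2, -0.15, 0], "yaw": 0},
    {"offset": [1.2, -0.15, 0], "yaw": 0},
    {"offset": [1.2, -0.15, 0], "yaw": 0}
  ]
}}

```text
clock: 20.65
tcp_pos: [0.6355, -0.205, 0.0125]
orientation: [0.5, 0.5, 0.5, -0.5]
wrist_force: [0.2, 0.3, -0.8]
finger_gap: 0.0524
```

```bash
python3 -c "
from h import *
go(635.9,-205.2,11,0)"
```

```text
clk 20.65 tcp [ 635.5 -205.    12.5] jaw -0.03 tilt [ 3.e-04 -2.e-04 -1.e+00] F [ 0.2  0.3 -0.8] gap 52.4 j [-0.43  0.62 -0.02  0.93 -0.    1.14]
  offset cm [0.15 0.04 0.02] | 0.002 m; yaw about tool x -0.03
```

{"op": "servo_tool", "data": {
  "increments": [
    {"offset": [0.1, 0, 0], "yaw": 0},
    {"offset": [0.2, 0, 0], "yaw": 0},
    {"offset": [0.2, 0, 0], "yaw": 0},
    {"offset": [0.2, 0, 0], "yaw": 0},
    {"offset": [0.2, 0, 0], "yaw": 0},
    {"offset": [0.2, 0, 0], "yaw": 0},
    {"offset": [0.2, 0, 0], "yaw": 0},
    {"offset": [0.2, 0, 0], "yaw": 0}
  ]
}}

```text
clock: 21.45
tcp_pos: [0.6355, -0.205, 0.0105]
orientation: [0.5, 0.5, 0.5, -0.5]
wrist_force: [-1.4, -0.4, 3.7]
finger_gap: 0.0527
```

{"op": "servo_tool", "data": {
  "increments": [
    {"offset": [0, 0, 0], "yaw": 0},
    {"offset": [0, 0, 0], "yaw": 0},
    {"offset": [0, 0, 0], "yaw": 0},
    {"offset": [0, 0, 0], "yaw": 0},
    {"offset": [0, 0, 0], "yaw": 0},
    {"offset": [0, 0, 0], "yaw": 0},
    {"offset": [0, 0, 0], "yaw": 0},
    {"offset": [0, 0, 0], "yaw": 0}
  ],
  "claw": 1
}}

```text
clock: 22.25
tcp_pos: [0.6354, -0.205, 0.0103]
orientation: [-0.5, -0.5, -0.5, 0.5]
wrist_force: [0.4, -0.6, -0.1]
finger_gap: 0.0853
```

{"op": "servo_tool", "data": {
  "increments": [
    {"offset": [-2, 0, 0], "yaw": 0},
    {"offset": [-5, 0, 0], "yaw": 0},
    {"offset": [-9, 0, 2], "yaw": 0},
    {"offset": [-12, 0, 4], "yaw": 0},
    {"offset": [-12, 0, 6], "yaw": 0},
    {"offset": [-12, 0, 6], "yaw": 0},
    {"offset": [-12, 0, 6], "yaw": 0},
    {"offset": [-12, 0, 6], "yaw": 0}
  ]
}}

```text
clock: 23.05
tcp_pos: [0.6345, -0.2639, 0.1287]
orientation: [0.499, 0.5, 0.501, -0.5]
wrist_force: [0.0, 0.2, 0.8]
finger_gap: 0.0852
```

```bash
python3 look.py w11; cat > pl.py <<'E'
from h import *
from meas import meas
import sys
p,P,H,l=meas(sys.argv[1])
w=(P[...,0]>.56)&(P[...,0]<.71)&(P[...,1]>-.28)&(P[...,1]<-.13)
for nm,a,b in [('plate',.006,.0135),('washer',.0155,.021),('nut',.037,.046)]:
    k=w&(H>a)&(H<b); k=cv2.morphologyEx(k.astype(np.uint8),cv2.MORPH_OPEN,np.ones((3,3),np.uint8)); q=P[k>0]*1000
    if len(q)<100: continue
    r=cv2.minAreaRect(q[:,:2].astype(np.float32)); c=cv2.minEnclosingCircle(q[:,:2].astype(np.float32))
    print(nm,len(q),'rect',np.round(r[0],1),np.round(r[1],1),round(r[2],1),'circ',np.round(c[0],1),round(c[1],1),'z',np.median(H[k>0]*1000).round(1))
E
python3 pl.py w11
```

```text
clk 23.05 tcp [ 634.5 -263.9  128.7] jaw -0.00 tilt [-0.0025  0.0017 -1.    ] F [0.  0.2 0.8] gap 85.2 j [-0.51  0.58  0.2   1.2   0.    1.06]
  offset cm [  6.94 -17.23 -16.37] | 0.248 m; yaw about tool x -0.0
[[ 1.000e+00 -2.000e-04  3.100e-03  6.357e-01]
 [-7.000e-04  9.556e-01  2.946e-01 -1.882e-01]
 [-3.000e-03 -2.946e-01  9.556e-01  2.700e-01]
 [ 0.000e+00  0.000e+00  0.000e+00  1.000e+00]]
plane [-0.0002  0.0004 -0.0013] 0.0008
[735.  81.] 4205 h 0.0504 rect [ 805.9 -163.5] [ 4.5 51.4] 1.3 mean [ 805.8 -171.6   46.6] [81. 73. 59.]
[388. 173.] 14364 h 0.0182 rect [ 636.  -205.2] [54.9 55.2] 44.4 mean [ 636.2 -204.5   16.3] [73. 72. 72.]
[  4. 343.] 159 h 0.0085 rect [ 391.3 -307.2] [32.2  6. ] 75.7 mean [ 391.5 -306.3    5.6] [102.  60. 118.]
[673. 455.] 281 h 0.0188 rect [ 824.8 -387.4] [20.7  2.2] 6.9 mean [ 825.2 -387.3   14.8] [85. 65. 48.]
[509. 495.] 1229 h 0.0509 rect [ 709.1 -406.3] [21.4  9.5] 40.6 mean [ 708.3 -405.4   47.2] [84. 65. 50.]
plate 11821 rect [ 635.9 -205.5] [100.2 100.4] 90.0 circ [ 635.7 -205.3] 69.4 z 10.0
washer 2500 rect [ 636.1 -205. ] [54.5 54.6] 0.5 circ [ 636.3 -205.3] 27.9 z 17.8
```

View pics/w11.png

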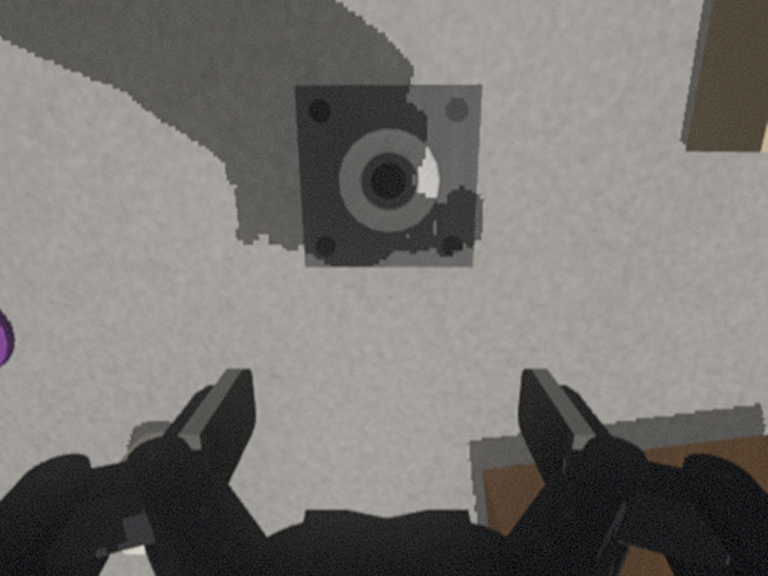

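The washer sits within 0.5 mm of the plate centre, concentric with the hole at pixel (388,180). Now the nut.

{"op": "servo_tool", "data": {
  "increments": [
    {"offset": [-1, -2.8, -4], "yaw": 0},
    {"offset": [-2, -5.6, -8], "yaw": 0},
    {"offset": [-2, -8.4, -12], "yaw": 0},
    {"offset": [-2, -11.2, -16], "yaw": 0},
    {"offset": [-2, -14, -20], "yaw": 0},
    {"offset": [-2, -16.8, -24], "yaw": 0},
    {"offset": [-2, -19.2, -27.5], "yaw": 0},
    {"offset": [-2, -19.2, -27.5], "yaw": 0}
  ]
}}

```text
clock: 23.9
tcp_pos: [0.4386, 0.0143, 0.1495]
orientation: [0.5, 0.498, 0.503, -0.499]
wrist_force: [-0.0, 0.1, 1.0]
finger_gap: 0.0855
```

{"op": "servo_tool", "data": {
  "increments": [
    {"offset": [0, 0, 0], "yaw": 0},
    {"offset": [0, 0, 0], "yaw": 0},
    {"offset": [0, 0, 0], "yaw": 0},
    {"offset": [0, 0, 0], "yaw": 0},
    {"offset": [0, 0, 0], "yaw": 0},
    {"offset": [0, 0, 0], "yaw": 0},
    {"offset": [0, 0, 0], "yaw": 0},
    {"offset": [0, 0, 0], "yaw": 0}
  ]
}}

```text
clock: 24.7
tcp_pos: [0.4435, 0.01, 0.1502]
orientation: [-0.5, -0.5, -0.5, 0.5]
wrist_force: [0.2, 0.3, 0.5]
finger_gap: 0.0856
```

```bash
python3 look.py w12; cat > hexf.py <<'E'
from h import *
from meas import meas
from scipy.optimize import minimize
import sys
def hexfit(n,cx,cy,ztop,af,rh):
    p,P,H,l=meas(n)
    k=(np.hypot(P[...,0]*1000-cx,P[...,1]*1000-cy)<45)&(abs(H*1000-ztop)<5)
    q=P[k][:,:2]*1000; print(len(q))
    # fit hexagon enclosing with soft boundary: maximise points inside, minimise area outside pts
    kk=(np.hypot(P[...,0]*1000-cx,P[...,1]*1000-cy)<40)&(P[...,2]>-.02)
    qa=P[kk][:,:2]*1000; lab=(abs(H[kk]*1000-ztop)<3.5).astype(float)
    def f(v):
        d=qa-v[:2]; m=np.max([abs(d[:,0]*np.cos(v[2]+j*np.pi/3)+d[:,1]*np.sin(v[2]+j*np.pi/3)) for j in range(3)],0)
        r=np.hypot(d[:,0],d[:,1])
        sg=lambda a:1/(1+np.exp(-a/.7))
        return ((sg(af/2-m)*sg(r-rh)-lab)**2).mean()
    c0=q.mean(0); best=None
    for a in np.radians(np.arange(-30,30,10)):
        r=minimize(f,[*c0,a],method='Nelder-Mead',options=dict(initial_simplex=[[*c0,a],[c0[0]+2,c0[1],a],[c0[0],c0[1]+2,a],[*c0,a+.1]],xatol=.01,fatol=1e-6))
        if best is None or r.fun<best.fun: best=r
    print('hex',best.x[:2].round(2),'yaw',((np.degrees(best.x[2])+30)%60-30).round(2),'cost',best.fun.round(4))
if __name__=='__main__': hexfit(sys.argv[1],*map(float,sys.argv[2:]))
E
python3 hexf.py w12 441.6 65 24 46 15
```

```text
clk 24.70 tcp [443.5  10.  150.2] jaw -0.04 tilt [-1.e-04 -1.e-04 -1.e+00] F [0.2 0.3 0.5] gap 85.6 j [-0.16  0.11 -0.42  1.04 -0.    1.41]
  offset cm [ 9.02  1.86 11.  ] | 0.143 m; yaw about tool x -0.04
[[ 1.000e+00  1.100e-03  9.000e-04  4.444e-01]
 [-1.300e-03  9.551e-01  2.964e-01  8.590e-02]
 [-5.000e-04 -2.964e-01  9.551e-01  2.914e-01]
 [ 0.000e+00  0.000e+00  0.000e+00  1.000e+00]]
plane [-0.0005  0.0002 -0.0013] 0.0009
[680.  97.] 15010 h 0.0267 rect [611.3 113.1] [ 84.1 115.5] 14.4 mean [615.2 114.1  23.5] [96. 95. 93.]
[381. 184.] 1607 h 0.0251 rect [441.2  65.3] [46.  51.9] 32.5 mean [441.2  65.6  22.4] [104. 103. 101.]
[536. 241.] 560 h 0.0148 rect [538.5  29.1] [26.6 26.5] 5.1 mean [538.5  29.3  11.9] [172. 142.  90.]
[526. 340.] 819 h 0.0455 rect [535.4 -34.1] [16.3 14.3] 3.1 mean [535.2 -34.1  43. ] [81. 80. 79.]
[277. 502.] 650 h 0.0088 rect [ 361.4 -179.1] [48.2 42. ] 27.3 mean [ 359.4 -175.6    6. ] [110.  63. 127.]
[645. 563.] 516 h 0.0186 rect [ 643.8 -223.4] [33.6 15.1] 20.4 mean [ 643.3 -222.5   15.9] [108. 106. 105.]
1525
hex [441.05  62.4 ] yaw 25.13 cost 0.0527
```

View pics/w12.png

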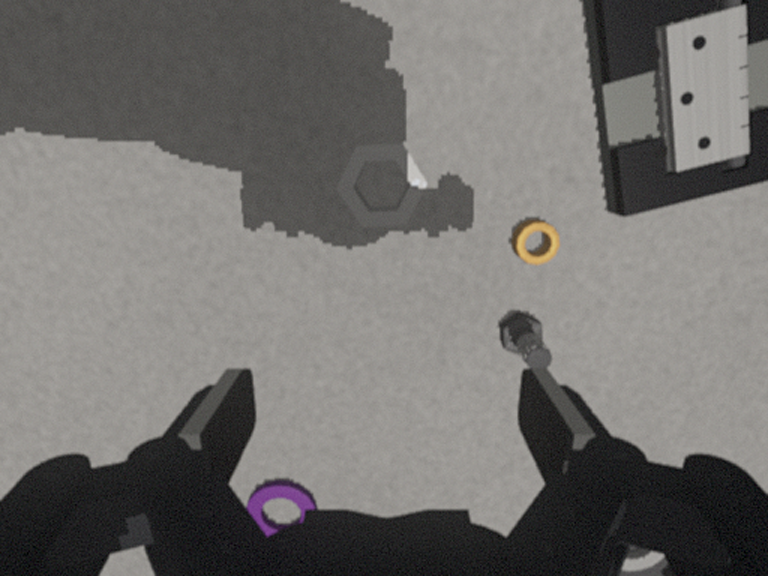

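```bash
python3 - <<'E'
from h import *
from meas import meas
p,P,H,l=meas('w12')
k=(np.hypot(P[...,0]*1000-441.2,P[...,1]*1000-65.3)<35)&(H>.0205)
k=cv2.morphologyEx(k.astype(np.uint8),cv2.MORPH_OPEN,np.ones((2,2),np.uint8))>0
q=P[k][:,:2]*1000
for a in np.arange(28,38,1.):
    u=[np.array([np.cos(np.radians(a+60*j)),np.sin(np.radians(a+60*j))]) for j in range(3)]
    e=[(np.percentile(q@v,.5),np.percentile(q@v,99.5)) for v in u]
    c=np.linalg.lstsq(np.array(u),np.array([sum(x)/2 for x in e]),rcond=None)[0]
    print(a,[round(x[1]-x[0],1) for x in e],c.round(1))
go(441.2,65.3,60,32.5)
E
```

```text
plane [-0.0005  0.0002 -0.0013] 0.0009
[680.  97.] 15010 h 0.0267 rect [611.3 113.1] [ 84.1 115.5] 14.4 mean [615.2 114.1  23.5] [96. 95. 93.]
[381. 184.] 1607 h 0.0251 rect [441.2  65.3] [46.  51.9] 32.5 mean [441.2  65.6  22.4] [104. 103. 101.]
[536. 241.] 560 h 0.0148 rect [538.5  29.1] [26.6 26.5] 5.1 mean [538.5  29.3  11.9] [172. 142.  90.]
[526. 340.] 819 h 0.0455 rect [535.4 -34.1] [16.3 14.3] 3.1 mean [535.2 -34.1  43. ] [81. 80. 79.]
[277. 502.] 650 h 0.0088 rect [ 361.4 -179.1] [48.2 42. ] 27.3 mean [ 359.4 -175.6    6. ] [110.  63. 127.]
[645. 563.] 516 h 0.0186 rect [ 643.8 -223.4] [33.6 15.1] 20.4 mean [ 643.3 -222.5   15.9] [108. 106. 105.]
28.0 [np.float64(46.8), np.float64(49.6), np.float64(49.0)] [443.1  62.5]
29.0 [np.float64(46.6), np.float64(49.5), np.float64(48.8)] [443.1  62.5]
30.0 [np.float64(46.6), np.float64(49.4), np.float64(48.6)] [443.1  62.5]
31.0 [np.float64(46.5), np.float64(49.6), np.float64(48.4)] [443.2  62.5]
32.0 [np.float64(46.5), np.float64(49.6), np.float64(48.3)] [443.2  62.5]
33.0 [np.float64(46.5), np.float64(49.6), np.float64(48.3)] [443.2  62.6]
34.0 [np.float64(46.5), np.float64(49.5), np.float64(48.4)] [443.3  62.6]
35.0 [np.float64(46.4), np.float64(49.6), np.float64(48.3)] [443.2  62.5]
36.0 [np.float64(46.4), np.float64(49.8), np.float64(48.5)] [443.2  62.5]
37.0 [np.float64(46.6), np.float64(50.0), np.float64(48.7)] [443.2  62.5]
clk 24.75 tcp [443.5  10.1 150.3] jaw -0.03 tilt [ 0.e+00 -1.e-04 -1.e+00] F [ 0.4  0.3 -0. ] gap 85.1 j [-0.16  0.11 -0.42  1.04 -0.    1.41]
  offset cm [ 9.03 -0.23 -5.52] | 0.106 m; yaw about tool x -32.53
```

{"op": "servo_tool", "data": {
  "increments": [
    {"offset": [1, 0, -1], "yaw": -8.5},
    {"offset": [2, -0.1, -2.5], "yaw": -17},
    {"offset": [3, -0.2, -4], "yaw": -25.5},
    {"offset": [4, -0.2, -4.5], "yaw": -32.5},
    {"offset": [5, -0.2, -4.5], "yaw": -32.5},
    {"offset": [5, -0.2, -4.5], "yaw": -32.5},
    {"offset": [5, -0.2, -4.5], "yaw": -32.5},
    {"offset": [5, -0.2, -4.5], "yaw": -32.5}
  ]
}}

```text
clock: 25.55
tcp_pos: [0.442, 0.0548, 0.1007]
orientation: [0.62, 0.341, 0.619, -0.341]
wrist_force: [-0.0, 0.2, 0.0]
finger_gap: 0.086
```

```bash
python3 look.py w13; python3 meas.py w13; python3 -c "
from h import *
go(441.5,65,4,32.5)"
```

```text
clk 25.55 tcp [442.   54.8 100.7] jaw 32.37 tilt [ 9.e-04 -2.e-04 -1.e+00] F [-0.   0.2  0. ] gap 86.0 j [-0.06  0.15 -0.5   0.92 -0.    0.95]
  offset cm [ 4.08 -6.6  14.14] | 0.161 m; yaw about tool x 32.37
[[ 8.450e-01 -5.107e-01 -1.590e-01  4.021e-01]
 [ 5.348e-01  8.070e-01  2.505e-01  1.189e-01]
 [ 4.000e-04 -2.967e-01  9.550e-01  2.419e-01]
 [ 0.000e+00  0.000e+00  0.000e+00  1.000e+00]]
plane [ 0.0004  0.0003 -0.0017] 0.0008
[701. 332.] 16332 h 0.0263 rect [613.1 137.9] [100.6 162.6] 14.7 mean [604.5 123.9  22.8] [79. 78. 77.]
[394. 281.] 2434 h 0.0249 rect [441.   64.9] [52.7 46.3] 2.7 mean [440.6  65.7  22.3] [129. 127. 125.]
[498. 411.] 617 h 0.0145 rect [537.1  27.7] [23.4 27.4] 35.1 mean [536.4  28.5  11.7] [156. 127.  80.]
[435. 485.] 735 h 0.0324 rect [532.7 -30.8] [15.8  7.9] 33.6 mean [531.7 -30.3  28.9] [68. 67. 66.]
clk 25.60 tcp [442.   54.8 100.8] jaw 32.39 tilt [ 1.e-03 -2.e-04 -1.e+00] F [-0.1  0.5  0.9] gap 85.1 j [-0.06  0.15 -0.5   0.92 -0.    0.95]
  offset cm [ 9.68  0.5  -0.9 ] | 0.097 m; yaw about tool x -0.11
```

View pics/w13.png

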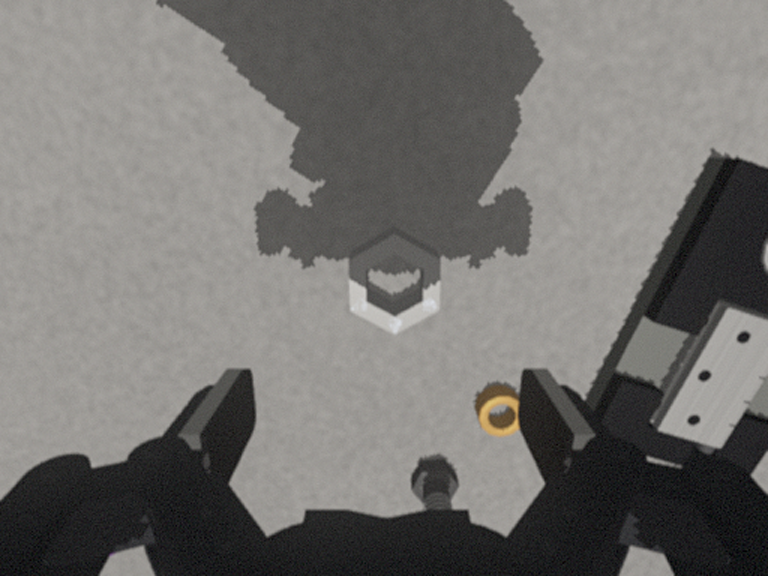

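The nut's flats at pixels (350,280) and (440,280) face the jaws squarely. Descending.

{"op": "servo_tool", "data": {
  "increments": [
    {"offset": [2, 0.3, -0.5], "yaw": 0},
    {"offset": [4, 0.5, -0.9], "yaw": 0},
    {"offset": [7, 0.5, -0.9], "yaw": 0},
    {"offset": [9, 0.5, -0.9], "yaw": 0},
    {"offset": [9.6, 0.5, -0.9], "yaw": 0},
    {"offset": [9.6, 0.5, -0.9], "yaw": 0},
    {"offset": [9.6, 0.5, -0.9], "yaw": 0},
    {"offset": [9.6, 0.5, -0.9], "yaw": 0}
  ]
}}

```text
clock: 26.4
tcp_pos: [0.4421, 0.0653, 0.0055]
orientation: [0.621, 0.341, 0.619, -0.34]
wrist_force: [1.0, -0.5, -0.6]
finger_gap: 0.0852
```

```bash
python3 -c "
from h import *
go(441.0,64.9,4,32.5)"
```

```text
clk 26.40 tcp [442.1  65.3   5.5] jaw 32.46 tilt [ 2.4e-03 -2.0e-04 -1.0e+00] F [ 1.  -0.5 -0.6] gap 85.2 j [-0.03  0.27 -0.63  0.67 -0.    0.97]
  offset cm [ 0.15 -0.12 -0.03] | 0.002 m; yaw about tool x -0.04
```

{"op": "servo_tool", "data": {
  "increments": [
    {"offset": [0.1, 0, 0], "yaw": 0},
    {"offset": [0.1, 0, 0], "yaw": 0},
    {"offset": [0.1, 0, 0], "yaw": 0},
    {"offset": [0.1, 0, 0], "yaw": 0},
    {"offset": [0.1, 0, 0], "yaw": 0},
    {"offset": [0.1, 0, 0], "yaw": 0},
    {"offset": [0.1, 0, 0], "yaw": 0},
    {"offset": [0.1, 0, 0], "yaw": 0}
  ],
  "claw": 0,
  "force": 40
}}

```text
clock: 27.2
tcp_pos: [0.4412, 0.0654, 0.0038]
orientation: [0.62, 0.34, 0.62, -0.34]
wrist_force: [-1.2, 0.2, 5.4]
finger_gap: 0.0447
```

```bash
python3 -c "
from h import *
go(620,-255,110,32.5)"
```

```text
clk 27.20 tcp [441.2  65.4   3.8] jaw 32.48 tilt [ 7.e-04 -2.e-04 -1.e+00] F [-1.2  0.2  5.4] gap 44.7 j [-0.03  0.28 -0.63  0.67 -0.    0.97]
  offset cm [-10.6   -2.11  36.64] | 0.382 m; yaw about tool x -0.02
```

{"op": "servo_tool", "data": {
  "increments": [
    {"offset": [-4, 0, 0], "yaw": 0},
    {"offset": [-8, 0, 2], "yaw": 4},
    {"offset": [-10.6, -1, 6], "yaw": 8},
    {"offset": [-10.6, -1, 11], "yaw": 12},
    {"offset": [-10.6, -1, 16], "yaw": 16},
    {"offset": [-10.6, -1.3, 21], "yaw": 20},
    {"offset": [-10.6, -1.3, 26], "yaw": 24},
    {"offset": [-10.6, -1.3, 31], "yaw": 28}
  ]
}}

```text
clock: 28.0
tcp_pos: [0.5966, -0.2047, 0.1085]
orientation: [0.518, 0.481, 0.519, -0.481]
wrist_force: [1.5, 0.9, -1.7]
finger_gap: 0.0453
```

```bash
python3 -c "
from h import *
go(635.9,-265,110,0)"
```

```text
clk 28.00 tcp [ 596.6 -204.7  108.5] jaw 4.29 tilt [-1.e-03  6.e-04 -1.e+00] F [ 1.5  0.9 -1.7] gap 45.3 j [-0.46  0.48 -0.01  1.08  0.    1.04]
  offset cm [-0.15  3.47  6.31] | 0.072 m; yaw about tool x 4.29
```

{"op": "servo_tool", "data": {
  "increments": [
    {"offset": [0, 1.7, 3], "yaw": 4.3},
    {"offset": [0, 3.4, 6], "yaw": 4.3},
    {"offset": [0, 3.4, 6], "yaw": 4.3},
    {"offset": [0, 3.4, 6], "yaw": 4.3},
    {"offset": [0, 3.4, 6], "yaw": 4.3},
    {"offset": [0, 3.4, 6], "yaw": 4.3},
    {"offset": [0, 3.4, 6], "yaw": 4.3},
    {"offset": [0, 3.4, 6], "yaw": 4.3}
  ]
}}

```text
clock: 28.8
tcp_pos: [0.6348, -0.2595, 0.1098]
orientation: [0.501, 0.499, 0.501, -0.499]
wrist_force: [0.2, 0.6, -2.5]
finger_gap: 0.0449
```

```bash
python3 look.py w14; python3 pl.py w14|tail -2; python3 held.py w14 -26 -14; python3 -c "
from h import *
go(636,-205.2,60,0)"
```

```text
clk 28.80 tcp [ 634.8 -259.5  109.8] jaw 0.22 tilt [ 4.e-04 -3.e-04 -1.e+00] F [ 0.2  0.6 -2.5] gap 44.9 j [-0.5   0.58  0.16  1.15 -0.    1.06]
  offset cm [  4.97 -17.22 -16.01] | 0.24 m; yaw about tool x 0.22
[[ 1.000e+00 -3.100e-03 -9.000e-04  6.353e-01]
 [ 3.300e-03  9.550e-01  2.965e-01 -1.835e-01]
 [-1.000e-04 -2.965e-01  9.550e-01  2.509e-01]
 [ 0.000e+00  0.000e+00  0.000e+00  1.000e+00]]
plate 13372 rect [ 635.9 -205.4] [100.3  99.4] 0.2 circ [ 636.  -205.4] 70.0 z 10.0
washer 2858 rect [ 636.3 -205.2] [54.8 54.7] 88.2 circ [ 636.3 -205.4] 27.8 z 17.9
x med -18.5 minrect ((-1.4471244812011719, -1.0762863159179688), (57.17113494873047, 47.885581970214844), 27.885473251342773) mincirc ((0.6781386733055115, -3.317690849304199), 30.189434051513672)
clk 28.85 tcp [ 634.9 -259.6  109.8] jaw 0.21 tilt [ 4.e-04 -3.e-04 -1.e+00] F [ 0.6  0.3 -2.2] gap 45.3 j [-0.51  0.58  0.16  1.15 -0.    1.06]
  offset cm [ 4.97  0.13 -5.45] | 0.074 m; yaw about tool x 0.21
```

View pics/w14.png

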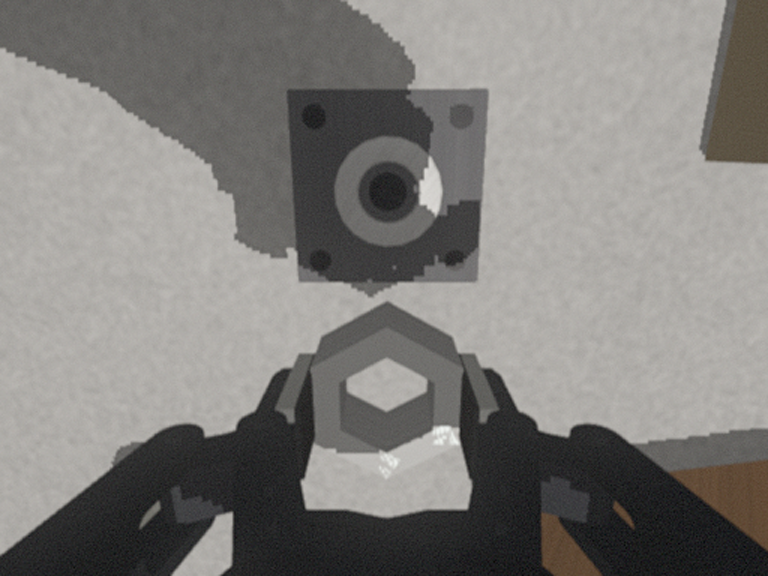

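View pics/mask.png

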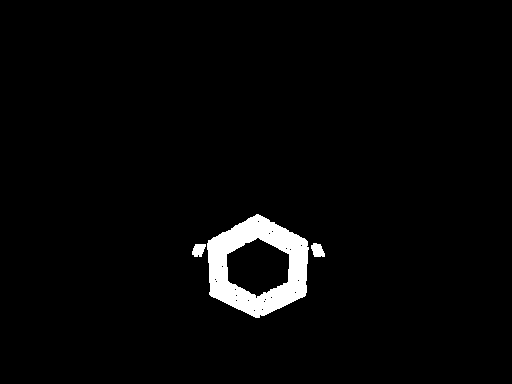

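```bash
python3 - <<'E'
from held import *
z,Q=tool('w14')
k=(Q[...,0]>-21)&(Q[...,0]<-16.5)&(abs(Q[...,1])<25)&(abs(Q[...,2])<32)&(z['p'].mean(-1)>70)
k=cv2.morphologyEx(k.astype(np.uint8),cv2.MORPH_OPEN,np.ones((3,3),np.uint8))>0
n,l,s,c=cv2.connectedComponentsWithStats(k.astype(np.uint8)); i=1+np.argmax(s[1:,4]); q=Q[l==i]
print('outer z',q[:,2].min(),q[:,2].max(),'y',np.percentile(q[:,1],[1,99]),'xmed',np.median(q[:,0]))
m=abs(q[:,1])<4; zz=np.sort(q[m][:,2]); g=np.argmax(np.diff(zz)); print('inner hole z',zz[g],zz[g+1])
E
```

```text
outer z -26.183232590257177 26.86161001015122 y [-21.60002695  23.05081727] xmed -18.56441412295677
inner hole z -13.820866966206234 14.155643451150418
```

{"op": "servo_tool", "data": {
  "increments": [
    {"offset": [0, 0.1, -3], "yaw": 0.2},
    {"offset": [1.5, 0.1, -5.4], "yaw": 0.2},
    {"offset": [4, 0.1, -5.4], "yaw": 0.2},
    {"offset": [6, 0.1, -5.4], "yaw": 0.2},
    {"offset": [7.5, 0.1, -5.4], "yaw": 0.2},
    {"offset": [7.7, 0.1, -5.4], "yaw": 0.2},
    {"offset": [7.7, 0.1, -5.4], "yaw": 0.2},
    {"offset": [7.7, 0.1, -5.4], "yaw": 0.2}
  ]
}}

```text
clock: 29.65
tcp_pos: [0.6365, -0.2065, 0.0335]
orientation: [0.501, 0.5, 0.499, -0.5]
wrist_force: [-0.2, -0.4, -1.0]
finger_gap: 0.0453
```

```bash
python3 -c "
from h import *
go(636,-205.0,22,0)"
```

```text
clk 29.65 tcp [ 636.5 -206.5   33.5] jaw -0.03 tilt [ 1.7e-03 -8.0e-04 -1.0e+00] F [-0.2 -0.4 -1. ] gap 45.3 j [-0.43  0.6   0.    0.97 -0.    1.14]
  offset cm [ 1.15 -0.05 -0.15] | 0.012 m; yaw about tool x -0.03
```

{"op": "servo_tool", "data": {
  "increments": [
    {"offset": [0.4, 0, -0.1], "yaw": 0},
    {"offset": [0.8, 0, -0.1], "yaw": 0},
    {"offset": [0.9, 0, -0.1], "yaw": 0},
    {"offset": [1, 0, -0.1], "yaw": 0},
    {"offset": [1, 0, -0.1], "yaw": 0},
    {"offset": [1, 0, -0.1], "yaw": 0},
    {"offset": [1, 0, -0.1], "yaw": 0},
    {"offset": [1, 0, -0.1], "yaw": 0}
  ]
}}

```text
clock: 30.45
tcp_pos: [0.6358, -0.2052, 0.0224]
orientation: [0.5, 0.5, 0.5, -0.5]
wrist_force: [0.6, 0.2, -1.8]
finger_gap: 0.0452
```

```bash
python3 -c "
from h import *
go(636,-205.0,22,0)"
```

```text
clk 30.45 tcp [ 635.8 -205.2   22.4] jaw -0.03 tilt [ 2.e-04 -2.e-04 -1.e+00] F [ 0.6  0.2 -1.8] gap 45.2 j [-0.43  0.61 -0.01  0.95 -0.    1.14]
  offset cm [ 0.04  0.02 -0.02] | 0.0 m; yaw about tool x -0.03
```

Down slightly further, then release and look.

{"op": "servo_tool", "data": {
  "increments": [
    {"offset": [0.05, 0, 0], "yaw": 0},
    {"offset": [0.1, 0, 0], "yaw": 0},
    {"offset": [0.1, 0, 0], "yaw": 0},
    {"offset": [0.1, 0, 0], "yaw": 0},
    {"offset": [0.1, 0, 0], "yaw": 0},
    {"offset": [0.1, 0, 0], "yaw": 0},
    {"offset": [0.1, 0, 0], "yaw": 0},
    {"offset": [0.1, 0, 0], "yaw": 0}
  ]
}}

```text
clock: 31.25
tcp_pos: [0.6359, -0.2052, 0.0218]
orientation: [0.5, 0.5, 0.5, -0.5]
wrist_force: [-1.5, 1.7, 4.7]
finger_gap: 0.0448
```

{"op": "servo_tool", "data": {
  "increments": [
    {"offset": [0, 0, 0], "yaw": 0},
    {"offset": [0, 0, 0], "yaw": 0},
    {"offset": [0, 0, 0], "yaw": 0},
    {"offset": [0, 0, 0], "yaw": 0},
    {"offset": [0, 0, 0], "yaw": 0},
    {"offset": [0, 0, 0], "yaw": 0},
    {"offset": [0, 0, 0], "yaw": 0},
    {"offset": [0, 0, 0], "yaw": 0}
  ],
  "claw": 1
}}

```text
clock: 32.05
tcp_pos: [0.6357, -0.2052, 0.0213]
orientation: [-0.5, -0.5, -0.5, 0.5]
wrist_force: [-0.1, 0.1, -0.0]
finger_gap: 0.0857
```

{"op": "servo_tool", "data": {
  "increments": [
    {"offset": [-2, 0, 0], "yaw": 0},
    {"offset": [-5, 0, 0], "yaw": 0},
    {"offset": [-9, 0, 2], "yaw": 0},
    {"offset": [-12, 0, 4], "yaw": 0},
    {"offset": [-12, 0, 6], "yaw": 0},
    {"offset": [-12, 0, 6], "yaw": 0},
    {"offset": [-12, 0, 6], "yaw": 0},
    {"offset": [-12, 0, 6], "yaw": 0}
  ]
}}

```text
clock: 32.85
tcp_pos: [0.6349, -0.2641, 0.1397]
orientation: [0.499, 0.5, 0.501, -0.5]
wrist_force: [0.6, -0.2, -0.1]
finger_gap: 0.0855
```

```bash
python3 look.py w15; python3 pl.py w15|tail -3; python3 -c "
from h import *
go(450.5,200,200,0)"
```

```text
clk 32.85 tcp [ 634.9 -264.1  139.7] jaw -0.00 tilt [-0.0026  0.0017 -1.    ] F [ 0.6 -0.2 -0.1] gap 85.5 j [-0.51  0.57  0.22  1.22  0.    1.06]
  offset cm [  8.04 -17.26 -16.4 ] | 0.251 m; yaw about tool x -0.0
[[ 1.000e+00 -2.000e-04  3.100e-03  6.360e-01]
 [-7.000e-04  9.556e-01  2.947e-01 -1.885e-01]
 [-3.000e-03 -2.947e-01  9.556e-01  2.810e-01]
 [ 0.000e+00  0.000e+00  0.000e+00  1.000e+00]]
plate 10746 rect [ 635.8 -205.3] [100.5 100. ] 0.4 circ [ 636.  -205.4] 69.7 z 10.0
washer 221 rect [ 628.1 -190.2] [53.  20.9] 27.0 circ [ 632.3 -198.6] 26.5 z 17.6
nut 1898 rect [ 636.6 -205.5] [51.1 46. ] 89.5 circ [ 636.5 -205.2] 26.4 z 42.0
clk 32.90 tcp [ 635.  -264.   139.8] jaw 0.02 tilt [-0.0024  0.0015 -1.    ] F [ 0.5  0.7 -0.1] gap 85.4 j [-0.51  0.57  0.22  1.22  0.    1.06]
  offset cm [ -5.91 -18.45 -46.41] | 0.503 m; yaw about tool x 0.02
```

View pics/w15.png

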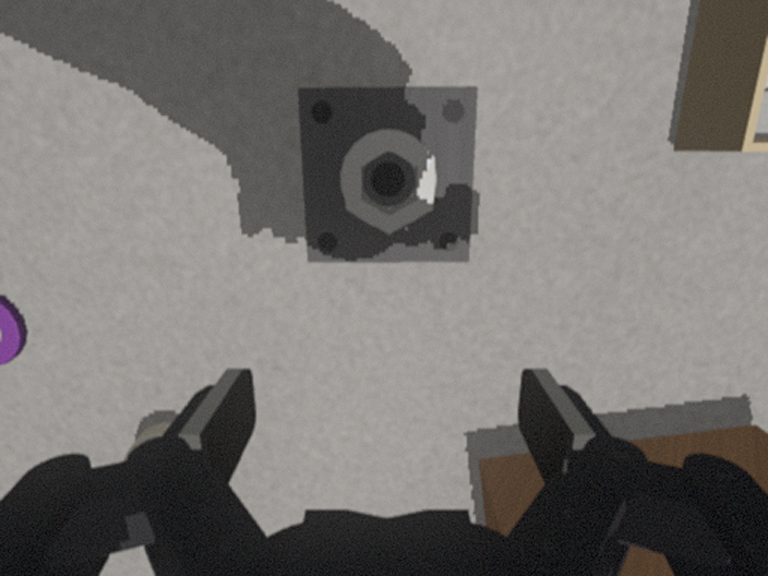

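The nut is centred on the washer to within 0.5 mm. Last is the coupler.

{"op": "servo_tool", "data": {
  "increments": [
    {"offset": [-1, -1.8, -4.5], "yaw": 0},
    {"offset": [-2, -3.6, -9], "yaw": 0},
    {"offset": [-4, -5.4, -13.5], "yaw": 0},
    {"offset": [-5, -7.2, -18], "yaw": 0},
    {"offset": [-5, -9, -22.5], "yaw": 0},
    {"offset": [-5, -10.8, -27], "yaw": 0},
    {"offset": [-5, -12.6, -31.5], "yaw": 0},
    {"offset": [-5, -14.4, -36], "yaw": 0}
  ]
}}

```text
clock: 33.7
tcp_pos: [0.4901, 0.0972, 0.1908]
orientation: [0.5, 0.5, 0.5, -0.5]
wrist_force: [0.9, 0.4, -0.2]
finger_gap: 0.0853
```

{"op": "servo_tool", "data": {
  "increments": [
    {"offset": [0, -2, -5], "yaw": 0},
    {"offset": [0, -4, -10], "yaw": 0},
    {"offset": [0, -4, -10], "yaw": 0},
    {"offset": [0, -4, -10], "yaw": 0},
    {"offset": [0, -4, -10], "yaw": 0},
    {"offset": [0, -4, -10], "yaw": 0},
    {"offset": [0, -4, -10], "yaw": 0},
    {"offset": [0, -4, -10], "yaw": 0}
  ]
}}

```text
clock: 34.5
tcp_pos: [0.4524, 0.1939, 0.1911]
orientation: [-0.499, -0.501, -0.499, 0.501]
wrist_force: [0.4, -0.8, 0.2]
finger_gap: 0.0851
```

```bash
python3 look.py w16; python3 meas.py w16
```

```text
clk 34.50 tcp [452.4 193.9 191.1] jaw -0.14 tilt [-1.e-04 -2.e-04 -1.e+00] F [ 0.4 -0.8  0.2] gap 85.1 j [ 0.24  0.17 -0.24  1.16 -0.    1.82]
  offset cm [13.12  1.03 29.39] | 0.322 m; yaw about tool x -0.14
[[ 1.000e+00  2.900e-03  1.500e-03  4.535e-01]
 [-3.200e-03  9.550e-01  2.965e-01  2.698e-01]
 [-6.000e-04 -2.965e-01  9.550e-01  3.323e-01]
 [ 0.000e+00  0.000e+00  0.000e+00  1.000e+00]]
plane [-0.0003  0.0004 -0.0015] 0.0008
[507.   4.] 247 h 0.0247 rect [530.7 353.6] [ 2.  24.3] 89.4 mean [529.5 353.5  21. ] [41. 40. 39.]
[382. 167.] 1185 h 0.0611 rect [451.1 258.6] [40.3 35.9] 75.2 mean [451.1 259.   58.5] [99. 98. 96.]
[603. 311.] 11776 h 0.0264 rect [613.7 138.6] [100.2 162.6] 14.5 mean [612.6 150.6  22.6] [96. 95. 93.]
[489. 446.] 351 h 0.0148 rect [538.9  29.5] [26.2 27.1] 1.9 mean [538.6  30.3  11.7] [157. 128.  82.]
[482. 509.] 365 h 0.0334 rect [536.2 -29.2] [ 6.  15.1] 87.3 mean [536.6 -28.6  29.7] [66. 64. 63.]
```

View pics/w16.png

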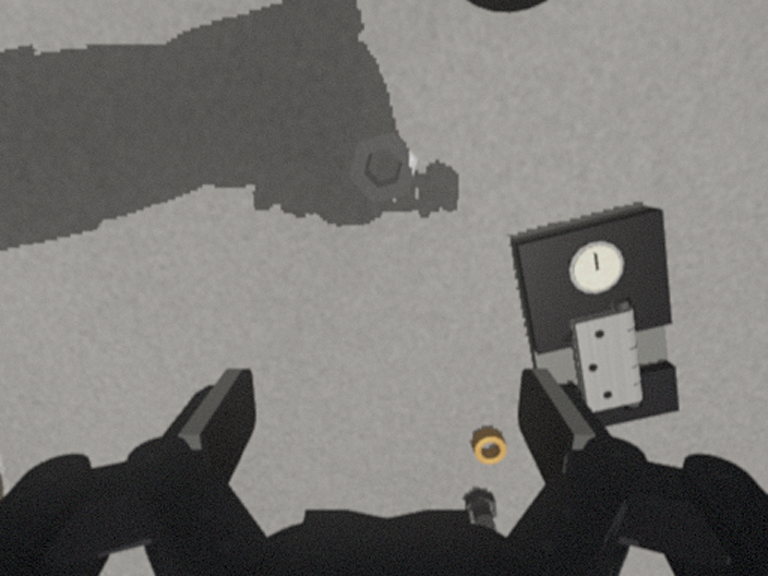

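The coupler is at (451,258.6) with flats facing about 45°, seen in shadow at pixel (382,167). I'll turn the jaws to that and hover.

```bash
python3 -c "
from h import *
go(451.1,258.6,120,45)"
```

```text
clk 34.55 tcp [452.3 194.  191.2] jaw -0.13 tilt [-1.e-04 -2.e-04 -1.e+00] F [ 0.5 -0.6  0.3] gap 85.3 j [ 0.24  0.17 -0.24  1.16 -0.    1.82]
  offset cm [ 7.11 -0.14 -6.46] | 0.096 m; yaw about tool x -45.13
```

{"op": "servo_tool", "data": {
  "increments": [
    {"offset": [1, 0, -1], "yaw": -7.5},
    {"offset": [2, 0, -2], "yaw": -15},
    {"offset": [3, 0, -3], "yaw": -22.5},
    {"offset": [4, 0, -4], "yaw": -30},
    {"offset": [5, 0, -5], "yaw": -37.5},
    {"offset": [5, 0, -5.3], "yaw": -45.2},
    {"offset": [5, 0, -5.3], "yaw": -45.2},
    {"offset": [5, 0, -5.3], "yaw": -45.2}
  ]
}}

```text
clock: 35.35
tcp_pos: [0.4522, 0.2476, 0.1413]
orientation: [0.653, 0.271, 0.653, -0.271]
wrist_force: [-0.7, 0.4, 0.3]
finger_gap: 0.0854
```

```bash
python3 look.py w17; python3 meas.py w17; python3 -c "
from h import *
go(451.1,258.6,22,45)"
```

```text
clk 35.35 tcp [452.2 247.6 141.3] jaw 44.97 tilt [ 1.e-04 -2.e-04 -1.e+00] F [-0.7  0.4  0.3] gap 85.4 j [ 0.35  0.25 -0.27  1.05 -0.    1.13]
  offset cm [  8.14 -23.87  25.28] | 0.357 m; yaw about tool x 44.97
[[ 7.080e-01 -6.746e-01 -2.092e-01  3.995e-01]
 [ 7.062e-01  6.762e-01  2.098e-01  3.013e-01]
 [-1.000e-04 -2.963e-01  9.551e-01  2.825e-01]
 [ 0.000e+00  0.000e+00  0.000e+00  1.000e+00]]
plane [-0.0002  0.0005 -0.0016] 0.0008
[681. 181.] 10776 h 0.0487 rect [524.4 395.2] [ 81.9 103.4] 59.2 mean [518.4 394.   46.2] [38. 37. 36.]
[398. 273.] 2207 h 0.0608 rect [450.8 258.6] [40.9 36.2] 16.0 mean [450.5 259.   58.3] [116. 115. 113.]
[459. 474.] 5746 h 0.0256 rect [601.2 174.4] [96.3 88. ] 15.1 mean [593.1 182.8  21.1] [74. 74. 71.]
clk 35.40 tcp [452.2 247.6 141.5] jaw 44.98 tilt [ 3.e-04 -1.e-04 -1.e+00] F [0.5 0.7 0.3] gap 85.2 j [ 0.35  0.24 -0.27  1.05 -0.    1.13]
  offset cm [11.95  0.7  -0.86] | 0.12 m; yaw about tool x -0.02
```

View pics/w17.png

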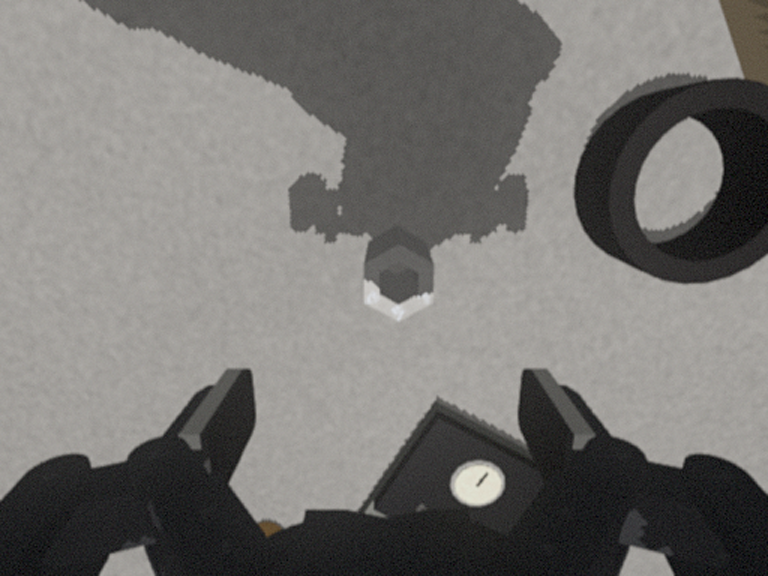

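Flats square to the jaws at pixels (364,275) and (434,275). Descending.

{"op": "servo_tool", "data": {
  "increments": [
    {"offset": [1, 0.4, -0.5], "yaw": -0.7},
    {"offset": [3, 0.7, -0.9], "yaw": -0.7},
    {"offset": [5, 0.7, -0.9], "yaw": -0.7},
    {"offset": [7, 0.7, -0.9], "yaw": -0.7},
    {"offset": [9, 0.7, -0.9], "yaw": -0.7},
    {"offset": [11, 0.7, -0.9], "yaw": -0.7},
    {"offset": [11.8, 0.7, -0.9], "yaw": -0.7},
    {"offset": [11.8, 0.7, -0.9], "yaw": -0.7}
  ]
}}

```text
clock: 36.2
tcp_pos: [0.4494, 0.2588, 0.0219]
orientation: [0.655, 0.265, 0.656, -0.266]
wrist_force: [0.2, -0.5, 0.4]
finger_gap: 0.0856
```

{"op": "servo_tool", "data": {
  "increments": [
    {"offset": [0, 0, 0], "yaw": 0},
    {"offset": [0, 0, 0], "yaw": 0},
    {"offset": [0, 0, 0], "yaw": 0},
    {"offset": [0, 0, 0], "yaw": 0},
    {"offset": [0, 0, 0], "yaw": 0},
    {"offset": [0, 0, 0], "yaw": 0},
    {"offset": [0, 0, 0], "yaw": 0},
    {"offset": [0, 0, 0], "yaw": 0}
  ],
  "claw": 0,
  "force": 50
}}

```text
clock: 37.0
tcp_pos: [0.4512, 0.2594, 0.0242]
orientation: [0.656, 0.266, 0.655, -0.265]
wrist_force: [-0.9, -0.7, 5.8]
finger_gap: 0.0353
```

```bash
python3 -c "
from h import *
go(635.5,-104.5,120,0)"
```

```text
clk 37.00 tcp [451.2 259.4  24.2] jaw 45.87 tilt [ 1.7e-03  3.0e-04 -1.0e+00] F [-0.9 -0.7  5.8] gap 35.3 j [ 0.37  0.37 -0.42  0.78 -0.    1.14]
  offset cm [ -9.56 -13.27  38.57] | 0.419 m; yaw about tool x 45.87
```

{"op": "servo_tool", "data": {
  "increments": [
    {"offset": [-4, 0, 0], "yaw": 0},
    {"offset": [-8, -0.5, 1.5], "yaw": 5},
    {"offset": [-10.5, -2, 6], "yaw": 11},
    {"offset": [-10.5, -3.7, 10.7], "yaw": 18},
    {"offset": [-10.5, -5.3, 15.4], "yaw": 24},
    {"offset": [-10.5, -7, 20], "yaw": 31},
    {"offset": [-10.5, -8.5, 24.6], "yaw": 38},
    {"offset": [-10.5, -10, 29], "yaw": 45}
  ]
}}

```text
clock: 37.8
tcp_pos: [0.5893, -0.0165, 0.1278]
orientation: [0.502, 0.497, 0.503, -0.498]
wrist_force: [1.0, 0.4, -3.0]
finger_gap: 0.0353
```

```bash
python3 -c "
from h import *
go(635.5,-104.5,110,0)"
```

```text
clk 37.80 tcp [589.3 -16.5 127.8] jaw 0.55 tilt [-6.e-04  2.e-04 -1.e+00] F [ 1.   0.4 -3. ] gap 35.3 j [-0.16  0.39 -0.1   1.08  0.    1.4 ]
  offset cm [1.77 4.53 8.84] | 0.101 m; yaw about tool x 0.55
```

{"op": "servo_tool", "data": {
  "increments": [
    {"offset": [0, 1.5, 3], "yaw": 0.5},
    {"offset": [1, 3, 6], "yaw": 0.5},
    {"offset": [1.8, 4.5, 8.8], "yaw": 0.5},
    {"offset": [1.8, 4.5, 8.8], "yaw": 0.5},
    {"offset": [1.8, 4.5, 8.8], "yaw": 0.5},
    {"offset": [1.8, 4.5, 8.8], "yaw": 0.5},
    {"offset": [1.8, 4.5, 8.8], "yaw": 0.5},
    {"offset": [1.8, 4.5, 8.8], "yaw": 0.5}
  ]
}}

```text
clock: 38.6
tcp_pos: [0.6353, -0.1007, 0.1108]
orientation: [0.502, 0.498, 0.502, -0.498]
wrist_force: [1.2, -0.0, -2.9]
finger_gap: 0.0359
```

```bash
python3 look.py w18;python3 -c "
from h import *
go(635.5,-104.5,24.7,0)"
```

```text
clk 38.60 tcp [ 635.3 -100.7  110.8] jaw 0.45 tilt [ 4.e-04 -1.e-04 -1.e+00] F [ 1.2 -0.  -2.9] gap 35.9 j [-0.28  0.5   0.03  1.1   0.    1.28]
  offset cm [  5.07 -17.33  -0.21] | 0.181 m; yaw about tool x 0.45
[[ 1.     -0.007  -0.0021  0.6354]
 [ 0.0073  0.955   0.2964 -0.0249]
 [-0.     -0.2964  0.9551  0.2519]
 [ 0.      0.      0.      1.    ]]
clk 38.65 tcp [ 635.3 -100.9  110.8] jaw 0.45 tilt [ 4.e-04 -2.e-04 -1.e+00] F [ 0.2 -0.3 -3. ] gap 35.4 j [-0.28  0.5   0.03  1.1  -0.    1.28]
  offset cm [8.61 0.01 0.36] | 0.086 m; yaw about tool x 0.45
```

View pics/w18.png

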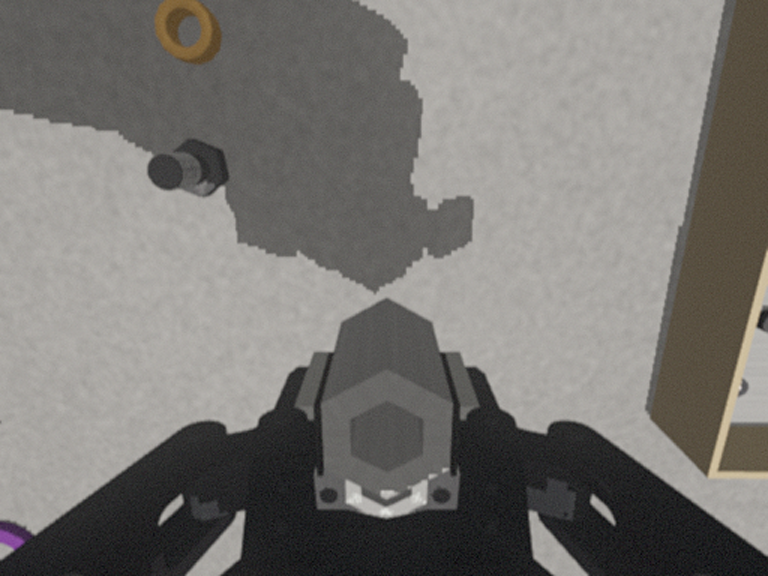

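Coupler held straight. Lowering in stages to avoid over-pressing.

{"op": "servo_tool", "data": {
  "increments": [
    {"offset": [2, 0, 0.3], "yaw": 0.4},
    {"offset": [4, 0, 0.3], "yaw": 0.4},
    {"offset": [6, 0, 0.3], "yaw": 0.4},
    {"offset": [7.2, 0, 0.3], "yaw": 0.4},
    {"offset": [7.7, 0, 0.3], "yaw": 0.4},
    {"offset": [7.8, 0, 0.3], "yaw": 0.4},
    {"offset": [7.8, 0, 0.3], "yaw": 0.4},
    {"offset": [7.8, 0, 0.3], "yaw": 0.4}
  ]
}}

```text
clock: 39.45
tcp_pos: [0.6363, -0.105, 0.0334]
orientation: [0.501, 0.5, 0.499, -0.5]
wrist_force: [0.6, 0.1, -2.2]
finger_gap: 0.0355
```

{"op": "servo_tool", "data": {
  "increments": [
    {"offset": [0, 0, 0], "yaw": 0},
    {"offset": [0, 0, 0], "yaw": 0},
    {"offset": [0, 0, 0], "yaw": 0},
    {"offset": [0, 0, 0], "yaw": 0},
    {"offset": [0, 0, 0], "yaw": 0},
    {"offset": [0, 0, 0], "yaw": 0},
    {"offset": [0, 0, 0], "yaw": 0},
    {"offset": [0, 0, 0], "yaw": 0}
  ]
}}

```text
clock: 40.25
tcp_pos: [0.6354, -0.1048, 0.0322]
orientation: [-0.5, -0.5, -0.5, 0.5]
wrist_force: [-0.3, -0.4, -2.5]
finger_gap: 0.0352
```

```bash
python3 -c "
from h import *
go(635.5,-104.5,24.4,0)"
```

```text
clk 40.25 tcp [ 635.4 -104.8   32.2] jaw -0.02 tilt [-1.e-04 -1.e-04 -1.e+00] F [-0.3 -0.4 -2.5] gap 35.2 j [-0.29  0.56 -0.07  0.93 -0.    1.28]
  offset cm [ 0.78  0.01 -0.03] | 0.008 m; yaw about tool x -0.02
```

{"op": "servo_tool", "data": {
  "increments": [
    {"offset": [0.3, 0, 0], "yaw": 0},
    {"offset": [0.5, 0, 0], "yaw": 0},
    {"offset": [0.65, 0, 0], "yaw": 0},
    {"offset": [0.75, 0, 0], "yaw": 0},
    {"offset": [0.8, 0, 0], "yaw": 0},
    {"offset": [0.8, 0, 0], "yaw": 0},
    {"offset": [0.8, 0, 0], "yaw": 0},
    {"offset": [0.8, 0, 0], "yaw": 0}
  ]
}}

```text
clock: 41.05
tcp_pos: [0.6355, -0.1048, 0.0243]
orientation: [0.5, 0.5, 0.5, -0.5]
wrist_force: [0.2, -0.2, -2.9]
finger_gap: 0.0356
```

```bash
python3 -c "
from h import *
go(635.5,-104.5,24.4,0)"
```

```text
clk 41.05 tcp [ 635.5 -104.8   24.3] jaw -0.02 tilt [ 2.e-04 -1.e-04 -1.e+00] F [ 0.2 -0.2 -2.9] gap 35.6 j [-0.29  0.57 -0.08  0.92 -0.    1.28]
  offset cm [-0.01 -0.   -0.03] | 0.0 m; yaw about tool x -0.02
```

{"op": "servo_tool", "data": {
  "increments": [
    {"offset": [0.05, 0, 0], "yaw": 0},
    {"offset": [0.1, 0, 0], "yaw": 0},
    {"offset": [0.1, 0, 0], "yaw": 0},
    {"offset": [0.1, 0, 0], "yaw": 0},
    {"offset": [0.1, 0, 0], "yaw": 0},
    {"offset": [0.1, 0, 0], "yaw": 0},
    {"offset": [0.1, 0, 0], "yaw": 0},
    {"offset": [0.1, 0, 0], "yaw": 0}
  ]
}}

```text
clock: 41.85
tcp_pos: [0.6355, -0.1048, 0.0243]
orientation: [0.5, 0.5, 0.5, -0.5]
wrist_force: [-3.1, 1.2, 5.2]
finger_gap: 0.0356
```

```bash
python3 -c "
from h import *
go(635.5,-104.5,24.4,0)"
```

```text
clk 41.85 tcp [ 635.5 -104.8   24.3] jaw -0.02 tilt [ 7.e-04 -4.e-04 -1.e+00] F [-3.1  1.2  5.2] gap 35.6 j [-0.29  0.57 -0.08  0.92 -0.    1.28]
  offset cm [-0.01 -0.   -0.03] | 0.0 m; yaw about tool x -0.02
```

Contact with the bench at 5 N. Release, go straight up clear of the 60 mm top, then back off.

{"op": "servo_tool", "data": {
  "increments": [
    {"offset": [0, 0, 0], "yaw": 0},
    {"offset": [0, 0, 0], "yaw": 0},
    {"offset": [0, 0, 0], "yaw": 0},
    {"offset": [0, 0, 0], "yaw": 0},
    {"offset": [0, 0, 0], "yaw": 0},
    {"offset": [0, 0, 0], "yaw": 0},
    {"offset": [0, 0, 0], "yaw": 0},
    {"offset": [0, 0, 0], "yaw": 0}
  ],
  "claw": 1
}}

```text
clock: 42.65
tcp_pos: [0.6354, -0.1048, 0.0233]
orientation: [-0.5, -0.5, -0.5, 0.5]
wrist_force: [-0.0, -0.1, -0.6]
finger_gap: 0.0855
```

{"op": "servo_tool", "data": {
  "increments": [
    {"offset": [-1, 0, 0], "yaw": 0},
    {"offset": [-3, 0, 0], "yaw": 0},
    {"offset": [-6, 0, 0], "yaw": 0},
    {"offset": [-9, 0, 0], "yaw": 0},
    {"offset": [-12, 0, 2], "yaw": 0},
    {"offset": [-15, 0, 5], "yaw": 0},
    {"offset": [-17, 0, 8], "yaw": 0},
    {"offset": [-17, 0, 9], "yaw": 0}
  ]
}}

```text
clock: 43.45
tcp_pos: [0.6372, -0.1982, 0.1981]
orientation: [0.502, 0.501, 0.497, -0.5]
wrist_force: [0.1, 0.3, 1.1]
finger_gap: 0.0854
```

{"op": "servo_tool", "data": {
  "increments": [
    {"offset": [0, 0, 0], "yaw": 0},
    {"offset": [0, 0, 0], "yaw": 0},
    {"offset": [0, 0, 0], "yaw": 0},
    {"offset": [0, 0, 0], "yaw": 0},
    {"offset": [0, 0, 0], "yaw": 0},
    {"offset": [0, 0, 0], "yaw": 0},
    {"offset": [0, 0, 0], "yaw": 0},
    {"offset": [0, 0, 0], "yaw": 0}
  ]
}}

```text
clock: 44.25
tcp_pos: [0.6354, -0.1946, 0.1933]
orientation: [-0.5, -0.5, -0.5, 0.5]
wrist_force: [-0.2, -0.3, -0.2]
finger_gap: 0.0852
```

```bash
python3 look.py w19; python3 pl.py w19; python3 -c "
from h import *
p,d,m=cap('side'); save('side1.png',p,1.5); go(635.5,-104.5,24.4,0)"
```

```text
clk 44.25 tcp [ 635.4 -194.6  193.3] jaw -0.02 tilt [ 0.e+00 -1.e-04 -1.e+00] F [-0.2 -0.3 -0.2] gap 85.2 j [-0.42  0.5   0.24  1.31 -0.    1.15]
  offset cm [ 13.33 -17.34  -9.46] | 0.238 m; yaw about tool x -0.02
[[ 1.000e+00  8.000e-04  6.000e-04  6.362e-01]
 [-9.000e-04  9.551e-01  2.964e-01 -1.188e-01]
 [-4.000e-04 -2.964e-01  9.551e-01  3.345e-01]
 [ 0.000e+00  0.000e+00  0.000e+00  1.000e+00]]
plane [-0.0007  0.0003 -0.001 ] 0.001
[228.  15.] 643 h 0.0450 rect [536.4 -41.5] [14.7  5.2] 1.9 mean [537.  -41.4  42.7] [51. 51. 51.]
[674. 127.] 9254 h 0.0551 rect [ 824.8 -115.5] [ 44.9 149.3] 2.2 mean [ 810.1 -120.3   52.6] [107. 100.  88.]
[386. 119.] 1272 h 0.0610 rect [ 636.  -104.3] [35.7 40.4] 1.1 mean [ 636.1 -104.1   58.4] [93. 92. 91.]
[386. 265.] 7760 h 0.0421 rect [ 636.8 -205. ] [52.3 45.2] 89.3 mean [ 636.6 -204.5   40.2] [101. 100.  99.]
[ 28. 245.] 949 h 0.0089 rect [ 370.1 -188.2] [55.1 39.5] 78.4 mean [ 371.5 -187.8    6.2] [115.  67. 133.]
[ 55. 381.] 1077 h 0.0089 rect [ 366.7 -300.5] [54.8 55.5] 89.9 mean [ 367.7 -299.6    6.3] [115.  68. 132.]
[500. 502.] 1280 h 0.0509 rect [ 724.5 -402.6] [38.7  2.9] 9.3 mean [ 725.4 -402.3   47.1] [79. 61. 46.]
plate 6003 rect [ 635.8 -205.1] [100.1 100.1] 0.2 circ [ 636.  -205.6] 70.0 z 9.9
washer 213 rect [ 629.1 -190.2] [53.  22.2] 24.9 circ [ 633.2 -198.9] 26.5 z 17.7
nut 1094 rect [ 636.8 -205. ] [52.3 45.2] 89.3 circ [ 636.3 -205. ] 26.2 z 41.9
clk 44.35 tcp [ 635.4 -194.8  193.3] jaw -0.03 tilt [ 2.e-04 -1.e-04 -1.e+00] F [-0.2  0.2 -0.2] gap 85.5 j [-0.42  0.5   0.24  1.31 -0.    1.15]
  offset cm [16.89  0.   -9.03] | 0.192 m; yaw about tool x -0.03
```

View pics/w19.png

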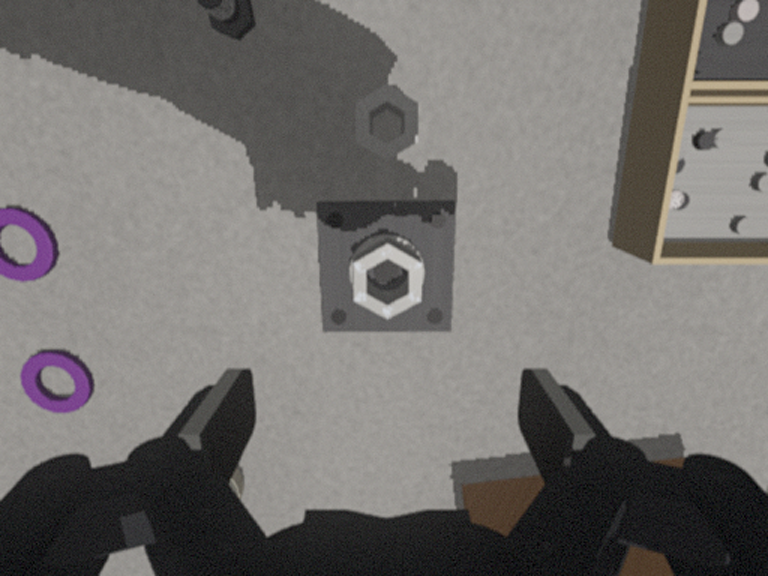

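View pics/side1.png

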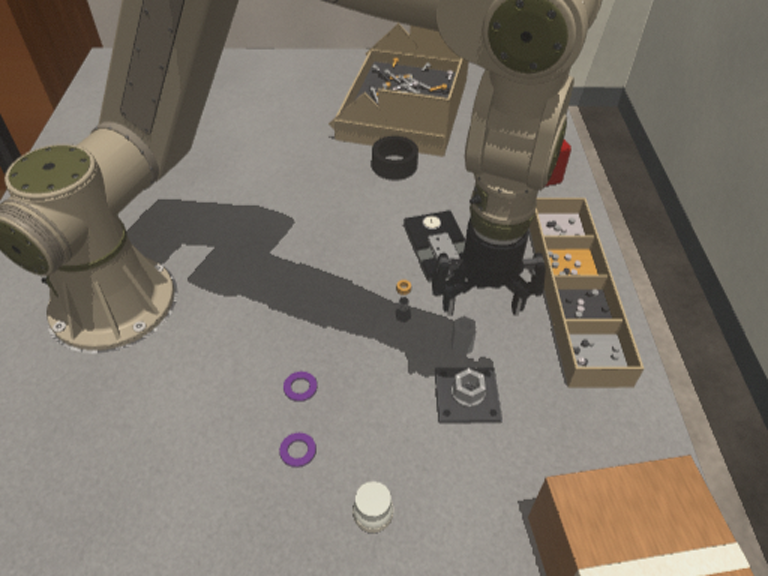

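The wrist view shows the coupler upright at pixel (387,120), world (636,-104.3). Its nearest face is about 30 mm from the plate edge. The nut, washer and plate are still concentric at (386,280), and the bystanders haven't moved. Handing in.

```bash
python3 -c "
from h import *
print(env.hand_in())"
```

```text
the job is handed in; nothing more can be done
None
```

I set out the kit in the order asked and handed it in at about 44 s on the robot's clock, with the gripper open and touching nothing.

- **Hinge:** it is fully home in the cutout with both pins in their slots. Its top stands 26 mm above the bench at both ends, and it did not give under a 10 N closed-finger press.
- **Washer:** it lies on the plate within about 0.5 mm of the centre. I left the purple rings alone.
- **Nut:** it sits level on the washer. My last two views put it 0.5 to 1 mm from the plate centre, which is about as fine as the camera can measure.
- **Coupler:** it stands upright opposite the middle of the plate's left edge. The gap to its nearest corner is about 30 mm, within about 1 mm.
- **Bystanders:** the last side view shows the bolt, collar, tape roll and jar where they started.

One check disagreed: an early shape fit put the nut about 2.5 mm off because of shadowed edges. I dropped it and used a closer view before gripping. No final check failed.

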